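# Tare the clinic's bench scale with its bowl, then load the spray nozzle

### The arm

A 7-joint arm with a two-finger parallel gripper is mounted at the origin on the work surface. World frame = base frame: x ahead of the robot, y to its left, z up, the work surface at z = 0. Lengths are in mm, angles in rad, forces in N, time in s.
With the tool pointing down it reaches from about 400 to 850 mm from the base axis. Payload 10.4 kg.
Tool frame: the origin (TCP) lies at the very end of the fingers, on their centre line; the grasp point (between the pads) lies 19 mm behind it; y points along the fingers, z is the direction in which the jaws open and shut, and the axes are right-handed (so a half turn about y gives the same grasp; the last joint's range is limited). The gripper opens to 85 mm and grips with 20 to 120 N. Pads are 22 mm wide; open, the fingers measure 114 mm over their backs; the gripper's body (76 mm by 85 mm) begins 54 mm behind the grasp point. The pads swing forward as they close: fully open they stand 13 mm farther back than shut.
Start: joints at [1.175, 0.332, -0.065, 1.46, 0.022, 1.35, -0.088], TCP at [227.664, -582.085, 205.338] pointing down, gripper open.
Joint ranges: [-2.6, 2.6], [-0.5, 2.12], [-1.47, 1.34], [0.16, 2.42], [-1.27, 4.41], [0.06, 2.06], [-2.6, 2.6]. Speed limits (rad/s): [2.22, 2.22, 2.79, 2.79, 3.14, 3.14, 3.14].

### API

Orientations are given as a rotation vector (axis times angle).
In Python, from workcell import arm gives the robot as it stands.
- The arm moves only by the tool jog_arm, never from a script. Its argument "series" is a list of rows, each an object with "twist": the turn, a rotation vector about the tool's x, y, z in degrees, a list of three; "slide": the shift along the tool's x, y, z in cm, a list of three; "jaw": the gripper command: -1 is fully open, 1 is shut, values between are in proportion. A call has 1 to 5 rows; each row is the pose to reach, as a shift and turn from the pose commanded when the call began, along the tool's axes at that moment; what a row does not reach only later rows make up. A row lasts 1/12 s, in which the tool goes at most 41.7 mm and 7.16 degrees, less where a joint would pass 70% of its speed; a pose out of reach is approached as far as the arm can. A call with a gripper value outside its range is refused whole. The fingers move at their own pace and stop on an object; "grip_force" is the grip in N (left out, the last holds). Time passes only in rows, so rows that repeat a pose let the fingers close. It gives the time, the measured TCP pose, the force and the opening at its end, in the units of the state.
- arm.read_state(): the state, without advancing time (a new reading comes with each control period).
- arm.get_image(name): name is "scene" or "top" or "wrist"; returns a dict with "frame" (400x640x3 uint8, red, green, blue), "fx", "fy", "cx", "cy" (pixels), "D" ([k1, k2, p1, p2, k3] as OpenCV has them; the pictures are not rectified), "position" and "rotation" of the camera in the world. Camera axes: x right, y up, looking along -z (the intrinsics and any distortion apply to the point x, -y, -z); pixel columns grow to the right and rows downward; lengths in mm; the calibration is good to about 2 mm. A picture is of the moment at which its call begins. There is no depth.
- arm.close_job(): hands the job in, once; it reports no verdict.
The state is a dict: "clock": time; "joint_pos": joint angles; "qvel": joint speeds; "joint_efforts": joint torques, N m; "eef_pos": TCP position; "ee_rot": TCP orientation; "contact_force": force on the tool from outside, world axes, zero at the start; "wrist_torque": the same for the moment, N m; "grip_width": opening from 0.0 (shut) to 1.0 (fully open).
Only numpy, scipy, OpenCV 4.12 (cv2) and the standard library are available. Lean on these libraries where they do the work, as an engineer would, in place of code of your own. Each camera call takes 0.05 s, during which the arm holds its last target. There are 200 camera calls.

### The job

Weigh the spray nozzle: set the empty steel bowl on the scale's pan, feel it gently over the seat ring until its foot drops fully home in the ring, and let go of it; then press the tare key all the way down, lightly, and keep it down for a good two seconds before releasing it. Only then stand the spray nozzle gently upright in the bowl and let go; the scale is delicate, so never push hard on it, do not touch the key again once the nozzle is in, and leave all the other things where they are.

Things in the scene. Friction and masses are not known exactly. Their poses are not given: they have to be found in the camera images.
- scale: Grey bench scale fixed to the table, 240 mm (x) by 160 mm (y), housing top 36 mm above the table. Origin: on the table under the middle of the housing; x points from the key end towards the pan end, z up. A delicate instrument: more than 25 N on it, by the bowl or by the fingers, spoils it.
- pan_mid (a point): Middle of the top face of the steel pan (140 mm in scale x by 150 mm in y), 46 mm above the table, at scale x +40 mm, y 0. The aluminium seat ring lies on the pan.
- pan (a joint): How far the pan is pressed down, m: 0 unloaded to 0.003 (firm stop). It starts to give at about 2 N and reaches the stop at about 8 N.
- ring_zone (a point): 9 mm above pan_mid, level with the top of the seat ring: a ring 80 mm outside, 56 mm inside diameter, its inner floor 6 mm below its top. The ring's centre is anywhere from 8 mm towards -x to 8 mm towards +x (scale x) of this point, none in scale y; where is not measured, so feel (or look) for it. It does not shift under less than 60 N.
- key_foot (a point): Point on the housing's top face (36 mm above the table), on the upright axis of the round white tare key (25 mm diameter), at scale x -85 mm, y -45 mm. The key's top stands between 11 and 23 mm above this point; its height is not measured, so it must be felt for.
- tare (a joint): How far the tare key is pressed down, m: 0 released, 0.005 fully down (firm stop). A spring resists with 1.4 N at first, 5.9 N fully down, and brings it back up.
- bowl: The round steel bowl, 64 mm outside diameter, 46 mm high, wall 3 mm, standing upright. Origin: centre of its underside; z up. Mass about 0.2 kg.
- bowl_grip (a point): On the bowl's axis, 30 mm above its underside: the middle of its upright wall (64 mm across, from 15 to 46 mm up), gripped across from above. Below is a narrower foot: 52 mm diameter, 7 mm high, lower edge bevelled by 1 mm, 2 mm to spare all round in the ring. The inside floor is 4 mm above the underside, about 46 mm across; inside is 58 mm across above 15 mm.
- nozzle: The spray nozzle, plain steel, 82 mm tall, standing upright on a 30 mm round foot 10 mm high, with a thin 14 mm stem and a 22 mm thick barrel at the top; the tallest of the three loose steel fittings. Origin: centre of its underside; z up. About 0.09 kg.
- nozzle_grip (a point): On the nozzle's axis, 65 mm above its underside: the middle of the barrel, 22 mm diameter, 48 to 82 mm above the underside. Gripped here the fingers stay above the bowl's rim when the nozzle stands in the bowl.
- cone: Bystander: steel ear funnel, 32 mm diameter, 62 mm tall, pointed top. Origin: centre of its underside.
- cap: Bystander: stubby steel cap, 34 mm diameter, 36 mm tall. Origin: centre of its underside.
- dish: Bystander: shallow steel dish, 100 mm diameter, 30 mm high, at the far side of the table. Origin: centre of its underside.
- jar: Bystander: amber glass jar, 60 mm diameter, 90 mm tall, far side. Origin: centre of its underside.
- fork: Bystander: aluminium tuning fork lying flat, 140 mm long, 10 mm thick, far side. Origin: at the root of its prongs, on the table.

How it is judged:
By the outcome, as a careful person would: the job done as asked, in the order asked, and still so for the second after the job is handed in, with the robot touching nothing.
It also fails if it takes over 72 s, if anything falls off the work surface, if the arm or the gripper's body presses on something with over 40 N, if the wrist force passes 120 N, or if a joint passes its speed limit or range.

## Working session

There is one attempt and no reset: what is moved stays moved. The work goes in short steps, Python scripts to look and compute and a tool call to move; the robot and the scene stay as the last step left them, time stands still between calls to the robot, and variables do not carry over. Pictures are saved under pics/ and viewed, about 8 in all and at most 12, crops included, and the job is handed in when it is done.

Besides the shell and the picture viewer there is one more tool, called by a JSON object that holds its "method" and its "body". jog_arm: Moves the arm, as the interface text tells. Its arguments: {"type":"object","properties":{"series":{"type":"array","items":{"type":"object","properties":{"twist":{"type":"array","items":{"type":"number"}},"slide":{"type":"array","items":{"type":"number"}},"jaw":{"type":"number"}}}},"grip_force":{"type":"number"}},"required":["series"]}

```bash
mkdir -p pics; ls; cat > h.py <<'E'
import numpy as np, cv2
from workcell import arm
from scipy.spatial.transform import Rotation as R
def look(name, save=None):
    im=arm.get_image(name)
    if save: cv2.imwrite('pics/'+save, im['frame'][:,:,::-1])
    return im
def rotm(im):
    r=np.array(im['rotation'],float)
    return r if r.shape==(3,3) else R.from_rotvec(r).as_matrix()
def ray(im,u,v):
    K=np.array([[im['fx'],0,im['cx']],[0,im['fy'],im['cy']],[0,0,1]])
    p=cv2.undistortPoints(np.array([[[u,v]]],float),K,np.array(im['D'],float))[0,0]
    return np.array(im['position'],float), rotm(im)@np.array([p[0],-p[1],-1])
def onz(im,u,v,z):
    o,d=ray(im,u,v); return o+d*(z-o[2])/d[2]
def proj(im,P):
    K=np.array([[im['fx'],0,im['cx']],[0,im['fy'],im['cy']],[0,0,1]])
    c=rotm(im).T@(np.array(P,float)-np.array(im['position'],float))
    c=np.array([c[0],-c[1],-c[2]])
    return cv2.projectPoints(c.reshape(1,1,3),np.zeros(3),np.zeros(3),K,np.array(im['D'],float))[0][0,0]
E
python3 - <<'E'
from h import *
s=arm.read_state(); print(s)
for n in('scene','top'):
    im=look(n,n+'0.png'); print(n,im['position'],im['rotation'],im['fx'],im['D'])
E
```

```text
pics
{'clock': 0.0, 'joint_pos': array([ 1.17541292,  0.33291353, -0.06469029,  1.46097897,  0.02159521,
        1.3499269 , -0.08848043]), 'qvel': array([ 0.00025643,  0.00033422, -0.00289603,  0.00151681, -0.00039986,
       -0.00097782, -0.00027485]), 'joint_efforts': array([-7.35843023e-04, -6.25440001e+01,  4.87450801e-02, -3.91593862e+01,
        1.59765274e-02,  1.02228834e-02,  6.42565783e-05]), 'eef_pos': array([ 227.45680019, -581.6655834 ,  204.47196951]), 'ee_rot': array([-0.38092427,  2.01938689, -2.01632714]), 'contact_force': array([-0.20435302,  0.24943941,  0.10882979]), 'wrist_torque': array([-0.03235238,  0.01149778,  0.00139799]), 'grip_width': 0.996919799355807}
scene [1501.36821767  412.02152715  820.14548045] [0.5873448  0.90316136 1.85861746] 475.8834913909732 [0.03636566 0.         0.         0.         0.        ]
top [ 533.14303719    9.54637406 1068.89223546] [ 0.02522583 -0.06218894 -1.57125269] 466.3662692255458 [-0.03044507  0.          0.          0.          0.        ]
```

View pics/scene0.png

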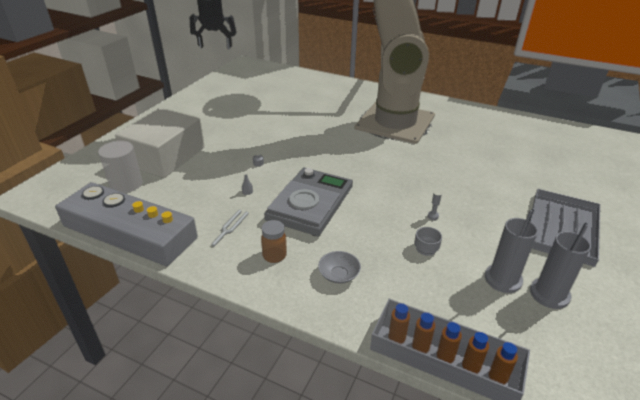

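View pics/top0.png

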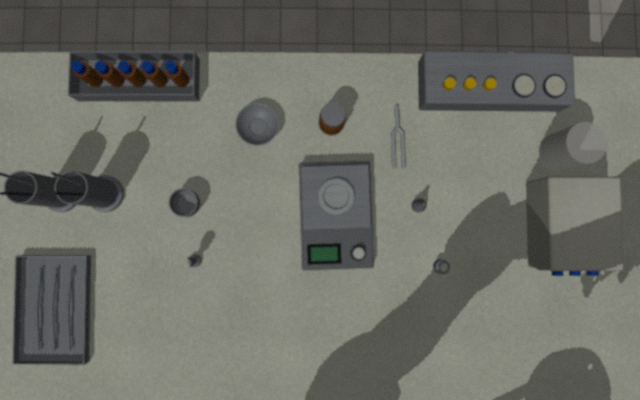

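The scene view shows the bowl at (428,240), the nozzle at (435,205) and the scale at (310,200). In the top view the bowl is at (185,202), the nozzle at (195,260), the ring at (337,195) and the key at (358,253). I'll enlarge these for measuring.

```bash
python3 - <<'E'
from h import *
a=cv2.imread('pics/top0.png');b=cv2.imread('pics/scene0.png')
def c(i,u,v,w,h,s): return cv2.resize(i[v:v+h,u:u+w],None,fx=s,fy=s,interpolation=cv2.INTER_CUBIC)
A=c(a,290,150,100,130,4) #400x520
B=np.vstack([c(a,155,175,80,50,5)[:, :400],c(a,160,230,80,54,5)]) #400x520
cv2.imwrite('pics/m1.png',np.hstack([A,B]))
C=c(b,255,160,100,75,4); D=c(b,390,185,80,75,5)[:300]
cv2.imwrite('pics/m2.png',np.hstack([C,D]))
E
```

```text
(no output)
```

View pics/m1.png

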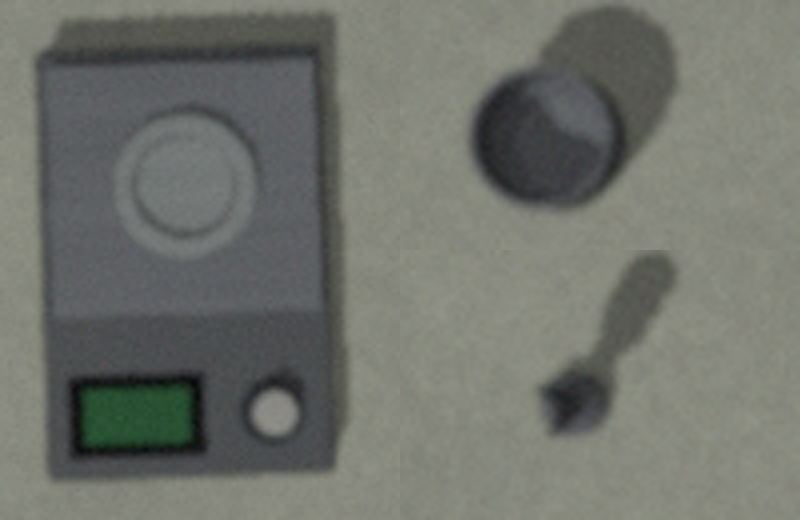

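View pics/m2.png

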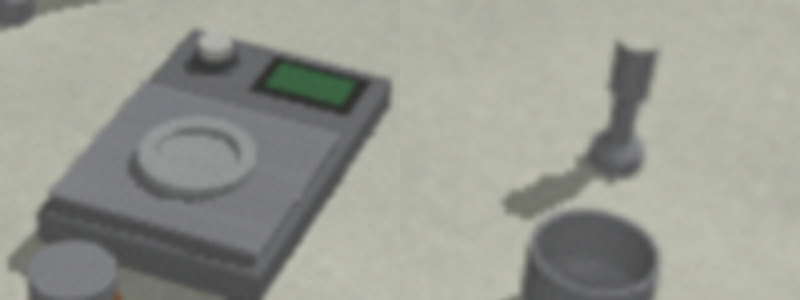

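```bash
python3 - <<'E'
from h import *
T=arm.get_image('top');S=arm.get_image('scene')
f=lambda x,y,u0,v0,s:(u0+(x+.5)/s-.5, v0+(y+.5)/s-.5)
P=lambda n,x,y,z:print(n,onz(T,*f(x,y,290,150,4),z).round(1))
P('houseBL',50,478,36);P('houseBR',335,470,36)
P('panTL',42,60,46);P('panTR',318,52,46);P('panBL',50,318,46);P('panBR',326,310,46)
P('ring',186,184,55);P('ringin',185,184,54); [P('key',275,412,z) for z in(47,53,59)]
Q=lambda n,x,y,z,v0:print(n,onz(T,*f(x,y,155 if v0==175 else 160,v0,5),z).round(1))
Q('bowl',147,137,46,175);Q('nozTop',158,160,82,230);Q('nozfoot',190,148,5,230)
W=lambda n,x,y,u0,v0,s,z:print('scene',n,onz(S,*f(x,y,u0,v0,s),z).round(1))
W('ring',196,155,255,160,4,55);[W('key',215,44,255,160,4,z) for z in (47,53,59)]
W('bowlrim',194,248,390,185,5,46);W('noztop',236,45,390,185,5,82);W('nozfoot',215,160,390,185,5,5)
# masks in top
g=cv2.cvtColor(T['frame'],cv2.COLOR_RGB2HSV);G=T['frame'].astype(int)
print('bg',G[300,250],'ring',G[177,336],'pan',G[220,310],'key',G[252,358],'noz',G[258,198],'shadow',G[180,193])
m=(G[...,0]-G[...,2]<8).astype(np.uint8)  # greyish vs yellowish table
for n,(u0,v0,u1,v1) in dict(bowl=(160,180,215,225),noz=(178,240,215,275),scale=(290,150,390,280)).items():
    mm=np.zeros_like(m);mm[v0:v1,u0:u1]=m[v0:v1,u0:u1]
    cs,_=cv2.findContours(mm,cv2.RETR_EXTERNAL,cv2.CHAIN_APPROX_NONE)
    c=max(cs,key=cv2.contourArea);print(n,cv2.minEnclosingCircle(c),cv2.fitEllipse(c),cv2.minAreaRect(c))
E
```

```text
houseBL [449.5  20.   36. ]
houseBR [ 453.3 -137.5   36. ]
panTL [679.6  24.3  46. ]
panTR [ 684.4 -128.5   46. ]
panBL [537.5  19.9  46. ]
panBR [ 541.6 -131.7   46. ]
ring [610.3 -54.4  55. ]
ringin [610.4 -53.9  54. ]
key [ 485.9 -103.2   47. ]
key [ 486.2 -102.5   53. ]
key [ 486.5 -101.9   59. ]
bowl [597.  278.4  46. ]
nozTop [469.5 252.2  82. ]
nozfoot [469.9 256.7   5. ]
scene ring [615.5 -51.   55. ]
scene key [ 482.7 -103.8   47. ]
scene key [490.6 -99.8  53. ]
scene key [498.5 -95.8  59. ]
scene bowlrim [597.2 282.2  46. ]
scene noztop [474.5 265.1  82. ]
scene nozfoot [474.5 266.3   5. ]
bg [133 134 124] ring [80 80 84] pan [ 95 100  99] key [139 138 135] noz [54 56 56] shadow [91 92 85]
bowl ((188.5, 195.5), 24.300304412841797) ((188.17755126953125, 198.4619598388672), (30.778162002563477, 47.31703186035156), 51.90945053100586) ((189.14602661132812, 196.1902618408203), (33.96002197265625, 47.8826904296875), 41.18592834472656)
noz ((199.7127685546875, 253.2872314453125), 16.804195404052734) ((197.81552124023438, 255.4339141845703), (13.481138229370117, 33.509342193603516), 35.11077880859375) ((198.82350158691406, 252.7941131591797), (14.920376777648926, 33.442222595214844), 30.963754653930664)
scale ((338.0, 212.0), 68.60038757324219) ((337.1947937011719, 211.5504150390625), (85.72980499267578, 136.61424255371094), 0.4108116924762726) ((337.40728759765625, 211.27468872070312), (118.64704895019531, 81.97053527832031), 87.61405944824219)
```

```bash
cat >> h.py <<'E'
def goto(pos,jaw_deg=None):
    "print slide(cm)/twist(deg) in tool axes to reach pos, tool down with jaw axis at world heading jaw_deg (mod 180)"
    s=arm.read_state();p=s['eef_pos'];M=R.from_rotvec(s['ee_rot']).as_matrix()
    print('t',round(s['clock'],2),'tcp',p.round(1),'F',s['contact_force'].round(2),'grip',round(s['grip_width'],3),'jawhead',np.degrees(np.arctan2(M[1,2],M[0,2])).round(2),'tilt',M[2].round(3))
    if pos is not None: print(' slide cm',(M.T@(np.array(pos)-p)/10).round(2))
    if jaw_deg is not None:
        a=np.radians(jaw_deg); z=np.array([np.cos(a),np.sin(a),0])
        if z@M[:,2]<0: z=-z
        y=np.array([0,0,-1.]);N=np.column_stack([np.cross(y,z),y,z])
        print(' twist deg',np.degrees(R.from_matrix(M.T@N).as_rotvec()).round(2))
E
python3 - <<'E'
from h import *
goto([597,280,200],1.5); goto([470,262,200],91.5)
print(R.from_rotvec(arm.read_state()['ee_rot']).as_matrix().round(3))
im=look('wrist'); print(im['position'],rotm(im).round(2),im['fx'])
E
```

```text
t 0.2 tcp [ 227.6 -581.9  204.8] F [ 0.7  -0.62 -0.17] grip 1.001 jawhead -68.64 tilt [ 0.    -1.    -0.001]
 slide cm [-65.8    0.54 -66.81]
 twist deg [ 4.000e-02 -7.014e+01 -3.000e-02]
t 0.2 tcp [ 227.6 -581.9  204.8] F [ 0.7  -0.62 -0.17] grip 1.001 jawhead -68.64 tilt [ 0.    -1.    -0.001]
 slide cm [-53.32   0.54 -69.76]
 twist deg [5.000e-02 1.986e+01 1.000e-02]
[[-0.931 -0.     0.364]
 [-0.364  0.001 -0.931]
 [ 0.    -1.    -0.001]]
[ 290.40750638 -556.20685077  373.99921018] [[ 0.36  0.9   0.25]
 [-0.93  0.35  0.1 ]
 [-0.   -0.27  0.96]] 315.91309889610545
```

{"method": "jog_arm", "body": {"series": [{"slide":[-2,0,-3.6],"twist":[0,7,0],"jaw":-1},{"slide":[-4,0,-7],"twist":[0,14,0],"jaw":-1},{"slide":[-6,0,-10.5],"twist":[0,19.9,0],"jaw":-1},{"slide":[-8.4,0,-13.8],"twist":[0,19.9,0],"jaw":-1},{"slide":[-10.8,0,-17],"twist":[0,19.9,0],"jaw":-1}], "grip_force": 30}}

```text
clock: 0.67
eef_pos: [266.1, -382.5, 205.2]
ee_rot: [-0.027, 2.209, -2.21]
contact_force: [0.9, -0.6, 0.7]
grip_width: 1.001
```

```bash
python3 -c "
from h import *
goto([597,280,200],91.5)"
```

```text
t 0.67 tcp [ 266.1 -382.5  205.2] F [ 0.91 -0.57  0.68] grip 1.001 jawhead -88.61 tilt [ 0. -1.  0.]
 slide cm [-34.68   0.49 -65.43]
 twist deg [-0.02 -0.11  0.01]
```

{"method": "jog_arm", "body": {"series": [{"slide":[-12,0,-14]},{"slide":[-12,0,-14]},{"slide":[-12,0,-14]},{"slide":[-12,0,-14]},{"slide":[-12,0,-14]}]}}

```text
$.series[0]: bad value
```

{"method": "jog_arm", "body": {"series": [{"slide":[-9,0,-17.2]},{"slide":[-9,0,-17.2]},{"slide":[-9,0,-17.2]},{"slide":[-9,0,-17.2]},{"slide":[-9,0,-17.2]}]}}

```text
$.series[0]: bad value
```

{"method": "jog_arm", "body": {"series": [{"slide":[-8,0,-17.3]},{"slide":[-8,0,-17.3]},{"slide":[-8,0,-17.3]},{"slide":[-8,0,-17.3]},{"slide":[-8,0,-17.3]}]}}

```text
$.series[0]: bad value
```

{"method": "jog_arm", "body": {"series": [{"slide":[-5.7,0,-16.9]},{"slide":[-5.7,0,-16.9]},{"slide":[-5.7,0,-16.9]},{"slide":[-5.7,0,-16.9]},{"slide":[-5.7,0,-16.9]}]}}

```text
$.series[0]: bad value
```

```bash
python3 -c "
from h import *
goto([597,280,200],91.5)
im=look('wrist','w1.png')
for P in ([597,280,46],[470,262,82],[470,262,0]): print(proj(im,P).round(1))"
```

```text
t 0.67 tcp [ 266.1 -382.5  205.2] F [ 0.91 -0.57  0.68] grip 1.001 jawhead -88.61 tilt [ 0. -1.  0.]
 slide cm [-34.68   0.49 -65.43]
 twist deg [-0.02 -0.11  0.01]
[-282.5 -124.2]
[-312.6  -18.4]
[-223.1   -5.4]
```

View pics/w1.png

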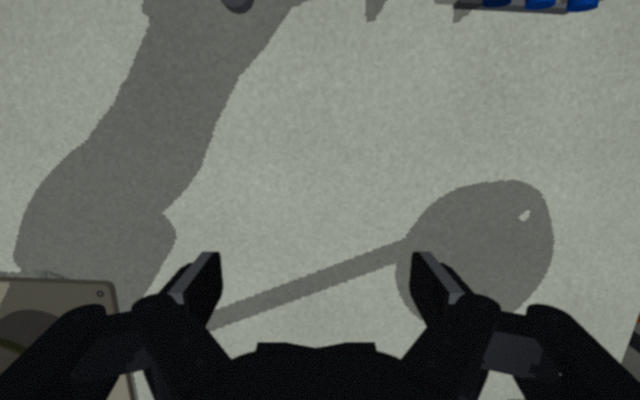

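The moves were refused because every row needs all its fields. The picture shows only bare table between the open fingers, at (205,270) and (425,270). I'll resend with full rows.

{"method": "jog_arm", "body": {"series": [{"slide":[-12,0,-14],"twist":[0,0,0],"jaw":-1},{"slide":[-12,0,-14],"twist":[0,0,0],"jaw":-1},{"slide":[-12,0,-14],"twist":[0,0,0],"jaw":-1},{"slide":[-12,0,-14],"twist":[0,0,0],"jaw":-1},{"slide":[-12,0,-14],"twist":[0,0,0],"jaw":-1}]}}

```text
clock: 1.13
eef_pos: [385.8, -236.7, 205.7]
ee_rot: [-0.033, 2.205, -2.205]
contact_force: [0.0, 1.0, -0.3]
grip_width: 1.0
```

{"method": "jog_arm", "body": {"series": [{"slide":[-9,0,-17.2],"twist":[0,0,0],"jaw":-1},{"slide":[-9,0,-17.2],"twist":[0,0,0],"jaw":-1},{"slide":[-9,0,-17.2],"twist":[0,0,0],"jaw":-1},{"slide":[-9,0,-17.2],"twist":[0,0,0],"jaw":-1},{"slide":[-9,0,-17.2],"twist":[0,0,0],"jaw":-1}]}}

```text
clock: 1.55
eef_pos: [469.5, -63.0, 205.7]
ee_rot: [-0.03, 2.207, -2.206]
contact_force: [-0.1, -0.1, -0.5]
grip_width: 0.996
```

```bash
python3 -c "
from h import *
goto([597,280,200],91.5)"
```

```text
t 1.55 tcp [469.5 -63.  205.7] F [-0.12 -0.08 -0.52] grip 0.996 jawhead -88.35 tilt [-0.001 -1.    -0.001]
 slide cm [-13.73   0.6  -33.92]
 twist deg [ 0.03  0.15 -0.07]
```

```bash
python3 -c "
from h import *
im=look('wrist','w2.png'); np.save('w2.npy',im,allow_pickle=True)
for P in ([611,-54,55],[570.8,-55,36],[487,-102,52]): print(proj(im,P).round(1))"
```

```text
[311.7  32.5]
[311.9  80.6]
[355.3 166.7]
```

View pics/w2.png

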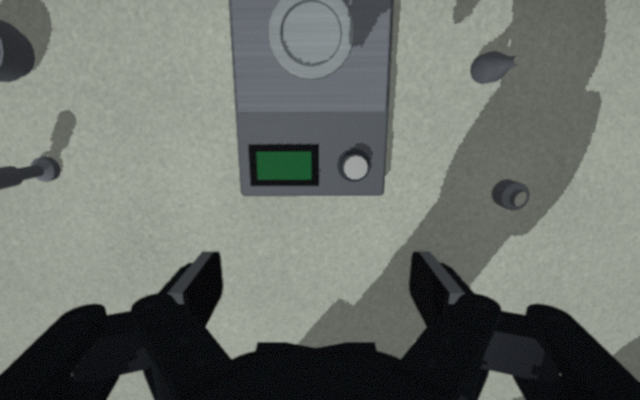

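{"method": "jog_arm", "body": {"series": [{"slide":[-8,0,-17.3],"twist":[0,0,0],"jaw":-1},{"slide":[-8,0,-17.3],"twist":[0,0,0],"jaw":-1},{"slide":[-8,0,-17.3],"twist":[0,0,0],"jaw":-1},{"slide":[-8,0,-17.3],"twist":[0,0,0],"jaw":-1},{"slide":[-8,0,-17.3],"twist":[0,0,0],"jaw":-1}]}}

```text
clock: 2.02
eef_pos: [544.5, 112.4, 205.4]
ee_rot: [-0.031, 2.209, -2.205]
contact_force: [0.5, 1.0, 0.1]
grip_width: 0.997
```

{"method": "jog_arm", "body": {"series": [{"slide":[-5,0,-16.3],"twist":[0,0,0],"jaw":-1},{"slide":[-5,0,-16.3],"twist":[0,0,0],"jaw":-1},{"slide":[-5,0,-16.3],"twist":[0,0,0],"jaw":-1},{"slide":[-5,0,-16.3],"twist":[0,0,0],"jaw":-1},{"slide":[-5,0,-16.3],"twist":[0,0,0],"jaw":-1}]}}

```text
clock: 2.43
eef_pos: [587.9, 280.4, 204.1]
ee_rot: [-0.04, 2.21, -2.201]
contact_force: [-0.6, 1.8, 0.0]
grip_width: 0.997
```

```bash
python3 -c "
from h import *
goto([597,280,200],91.5)
im=look('wrist','w3.png'); np.save('w3.npy',im,allow_pickle=True)
for P in ([597,280,46],[470,262,82],[470,262,0]): print(proj(im,P).round(1))"
```

```text
t 2.43 tcp [587.9 280.4 204.1] F [-0.63  1.8   0.04] grip 0.997 jawhead -88.07 tilt [ 0.002 -1.    -0.004]
 slide cm [-0.91  0.4   0.07]
 twist deg [0.24 0.43 0.14]
[318.2 172.5]
[331.2 298.9]
[328.5 263.4]
```

View pics/w3.png

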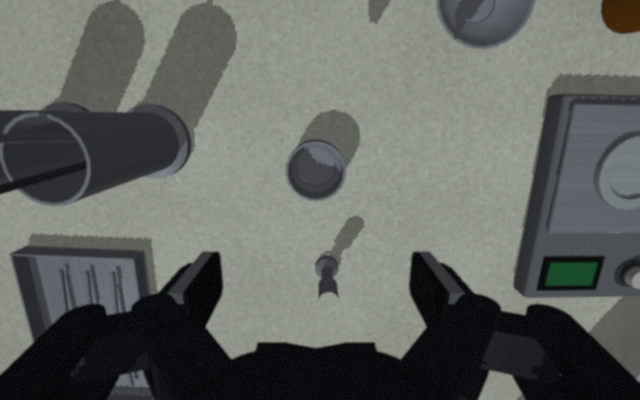

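The w2 view shows the ring at about (311,33) and the key at (355,167), matching the predictions. The w3 view shows the bowl rim at about (316,170), the nozzle foot at (326,266) and its top at (328,297), close to prediction. I'll refine the bowl and nozzle with fits.

```bash
python3 - <<'E'
from h import *
w=np.load('w3.npy',allow_pickle=True).item();w2=np.load('w2.npy',allow_pickle=True).item()
g=cv2.cvtColor(w['frame'],cv2.COLOR_RGB2GRAY)
c=cv2.HoughCircles(cv2.GaussianBlur(g,(3,3),0)[120:220,260:380],cv2.HOUGH_GRADIENT,1,50,param1=80,param2=12,minRadius=24,maxRadius=34);print(c)
for x,y,r in c[0]: print('bowl',onz(w,x+260,y+120,46).round(1))
print('r per', proj(w,[597,312,46])-proj(w,[597,280,46]))
print('noz foot',onz(w,326.5,266,8).round(1),'top',onz(w,328,295,82).round(1))
g=cv2.cvtColor(w2['frame'],cv2.COLOR_RGB2GRAY)
c=cv2.HoughCircles(cv2.GaussianBlur(g,(3,3),0)[0:100,250:380],cv2.HOUGH_GRADIENT,1,50,param1=80,param2=12,minRadius=26,maxRadius=48);print(c)
for x,y,r in c[0]: print('ring',onz(w2,x+250,y,55).round(1))
# pan front edge, midway x: (238..385, ~111) at z46
print('panfront',onz(w2,311,111,46).round(1),onz(w2,238,112,46).round(1),onz(w2,386,110,46).round(1),'house front',onz(w2,312,194,36).round(1))
print('key',[onz(w2,355,167,z).round(1) for z in(48,53,58)])
E
```

```text
[[[54.5 51.5 27.7]]]
bowl [597.9 283.9  46. ]
r per [-30.53760382  -1.02667799]
noz foot [470.3 264.8   8. ] top [474.5 265.5  82. ]
[[[61.5 33.5 31.5]]]
ring [610.1 -53.8  55. ]
panfront [541.  -54.9  46. ] [538.1  18.4  46. ] [ 544.3 -130.1   46. ] house front [452.9 -58.1  36. ]
key [array([ 486.1, -102.2,   48. ]), array([ 486.9, -101.6,   53. ]), array([ 487.6, -100.9,   58. ])]
```

{"method": "jog_arm", "body": {"series": [{"slide":[-0.95,4,-0.1],"twist":[0,0.4,0],"jaw":-1},{"slide":[-0.95,8,-0.1],"twist":[0,0.4,0],"jaw":-1},{"slide":[-0.95,12,-0.1],"twist":[0,0.4,0],"jaw":-1},{"slide":[-0.95,12,-0.1],"twist":[0,0.4,0],"jaw":-1},{"slide":[-0.95,12,-0.1],"twist":[0,0.4,0],"jaw":-1}]}}

```text
clock: 2.9
eef_pos: [598.4, 271.7, 84.3]
ee_rot: [-0.023, 2.212, -2.216]
contact_force: [-0.0, 0.1, 0.9]
grip_width: 1.0
```

```bash
python3 -c "
from h import *
goto([597.5,282,8],91.5)
im=look('wrist','w4.png')
print(proj(im,[597.5,282,46]),proj(im,[597.5,282,8]))"
```

```text
t 2.9 tcp [598.4 271.7  84.3] F [-0.02  0.07  0.91] grip 1.0 jawhead -88.99 tilt [ 0.003 -1.     0.002]
 slide cm [ 0.05  7.63 -1.05]
 twist deg [-0.1  -0.49  0.2 ]
[302.41590474 217.28359327] [304.25247741 202.421862  ]
```

View pics/w4.png

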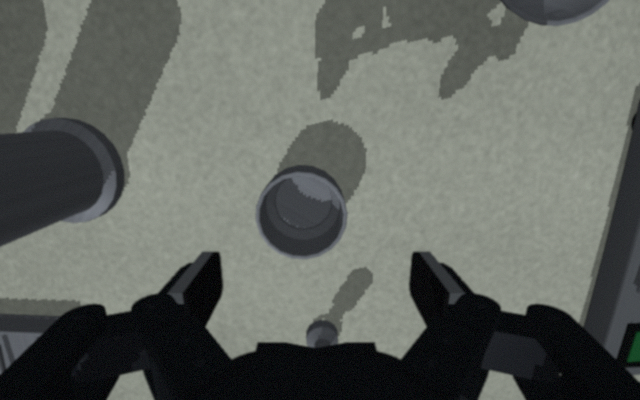

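The rim centre is at (302,213), about 4 px above prediction, so the bowl is near (599.5, 282). I'll descend and grip.

{"method": "jog_arm", "body": {"series": [{"slide":[-0.1,1,-1.05],"twist":[0,-0.5,0],"jaw":-1},{"slide":[-0.1,4,-1.05],"twist":[0,-0.5,0],"jaw":-1},{"slide":[-0.1,6.5,-1.05],"twist":[0,-0.5,0],"jaw":-1},{"slide":[-0.1,7.6,-1.05],"twist":[0,-0.5,0],"jaw":-1},{"slide":[-0.1,7.6,-1.05],"twist":[0,-0.5,0],"jaw":-1}]}}

```text
clock: 3.37
eef_pos: [599.4, 283.8, 8.1]
ee_rot: [-0.033, 2.207, -2.209]
contact_force: [0.1, 0.7, -0.6]
grip_width: 1.0
```

```bash
python3 -c "
from h import *
goto([599.5,282,8],91.5)"
```

```text
t 3.37 tcp [599.4 283.8   8.1] F [ 0.07  0.67 -0.57] grip 1.0 jawhead -88.41 tilt [ 0.002 -1.     0.001]
 slide cm [-0.01  0.01  0.18]
 twist deg [-0.05  0.09  0.1 ]
```

{"method": "jog_arm", "body": {"series": [{"slide":[0,0,0.1],"twist":[0,0,0],"jaw":-0.4},{"slide":[0,0,0.1],"twist":[0,0,0],"jaw":-0.4},{"slide":[0,0,0.1],"twist":[0,0,0],"jaw":-0.4},{"slide":[0,0,0.1],"twist":[0,0,0],"jaw":1},{"slide":[0,0,0.1],"twist":[0,0,0],"jaw":1}], "grip_force": 35}}

```text
clock: 3.78
eef_pos: [601.5, 283.4, 12.6]
ee_rot: [-0.026, 2.207, -2.205]
contact_force: [-2.7, -1.6, 8.9]
grip_width: 0.717
```

{"method": "jog_arm", "body": {"series": [{"slide":[0,0,0],"twist":[0,0,0],"jaw":1},{"slide":[0,0,0],"twist":[0,0,0],"jaw":1},{"slide":[0,0,0],"twist":[0,0,0],"jaw":1},{"slide":[0,0,0],"twist":[0,0,0],"jaw":1},{"slide":[0,0,0],"twist":[0,0,0],"jaw":1}]}}

```text
clock: 4.2
eef_pos: [601.4, 283.4, 12.5]
ee_rot: [-0.026, 2.207, -2.205]
contact_force: [-2.5, -1.9, 7.4]
grip_width: 0.716
```

```bash
python3 -c "
from h import *
goto([610.3,-54,120],91.5)"
```

```text
t 4.2 tcp [601.4 283.4  12.5] F [-2.5  -1.87  7.37] grip 0.716 jawhead -88.47 tilt [-0.003 -1.    -0.001]
 slide cm [-2.000e-02 -1.078e+01  3.374e+01]
 twist deg [ 0.06  0.03 -0.2 ]
```

{"method": "jog_arm", "body": {"series": [{"slide":[0,-1,0],"twist":[0,0,0],"jaw":1},{"slide":[0,-3,0],"twist":[0,0,0],"jaw":1},{"slide":[0,-6,0],"twist":[0,0,0],"jaw":1},{"slide":[0,-6,0],"twist":[0,0,0],"jaw":1},{"slide":[0,-6,0],"twist":[0,0,0],"jaw":1}]}}

```text
clock: 4.62
eef_pos: [601.6, 283.8, 72.8]
ee_rot: [-0.025, 2.208, -2.203]
contact_force: [1.3, 0.2, -2.5]
grip_width: 0.718
```

```bash
python3 -c "
from h import *
goto([610.3,-54,120],91.5)
im=look('wrist','w5.png');s=look('scene','s5.png')
a=im['frame'][150:400,150:500];u,v=proj(s,[600,283,80]).astype(int);b=cv2.resize(s['frame'][max(v-45,0):v+45,u-60:u+60],None,fx=2.78,fy=2.78)[:250]
cv2.imwrite('pics/m5.png',np.hstack([a,b])[:,:,::-1])
"
```

```text
t 4.62 tcp [601.6 283.8  72.8] F [ 1.26  0.17 -2.47] grip 0.718 jawhead -88.45 tilt [-0.005 -1.    -0.002]
 slide cm [ 2.000e-02 -4.780e+00  3.378e+01]
 twist deg [ 0.11  0.05 -0.28]
```

View pics/m5.png

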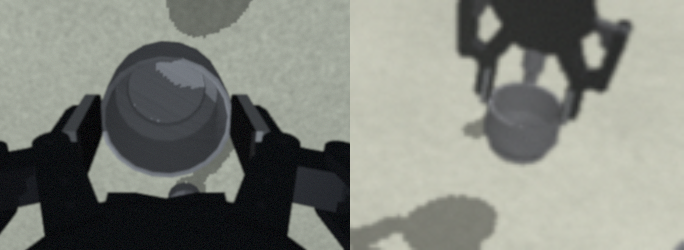

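```bash
python3 - <<'E'
from h import *
im=arm.get_image('wrist');s=arm.get_image('scene');t=arm.get_image('top')
def circ(c,cx,cy,z,r):
    p=np.array([proj(c,[cx+r*np.cos(a),cy+r*np.sin(a),z]) for a in np.linspace(0,6.28,24)]);return p.min(0).round(1),p.max(0).round(1)
for x in(600,603):
  for h in (60,66):
    print(x,h,'rim',circ(im,x,283.5,h+46,32),'floor',circ(im,x,283.5,h+4,23))
f=im['frame'].copy()
for h,col in((60,(255,0,0)),):
  for r,z in((32,46),(23,4)):
    p=np.array([proj(im,[601,283.5,0])*0+proj(im,[601+r*np.cos(a),283.5+r*np.sin(a),h+z]) for a in np.linspace(0,6.28,90)])
    cv2.polylines(f,[p.astype(np.int32)],True,col,1)
a=f[150:350,200:440];cv2.imwrite('pics/m6.png',cv2.resize(np.hstack([im['frame'][150:350,200:440],a]),None,fx=1.66,fy=1.66)[:,:,::-1])
E
```

```text
600 60 rim (array([247.5, 199.7]), array([385.1, 325.2])) floor (array([277.4, 195.9]), array([354.9, 268.8]))
600 66 rim (array([244.8, 203.4]), array([388. , 333.2])) floor (array([276.2, 198.6]), array([356.1, 273.5]))
603 60 rim (array([247.3, 193. ]), array([385.7, 319.9])) floor (array([277.4, 190.8]), array([355.2, 264.3]))
603 66 rim (array([244.5, 196.4]), array([388.6, 327.9])) floor (array([276.1, 193.3]), array([356.4, 268.9]))
```

View pics/m6.png

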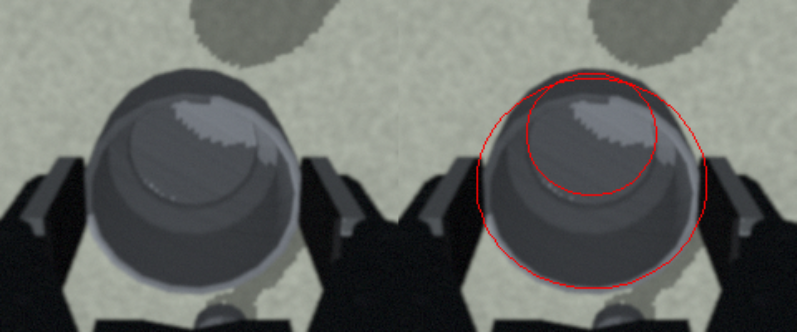

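The left half shows the actual rim at x=88–298 px and the floor circle about 20 px above the rim centre. The right half overlays the prediction. The bowl is held upright, roughly 2–3 mm towards −x of the TCP. I'll carry it over the scale.

{"method": "jog_arm", "body": {"series": [{"slide":[0,-3,1],"twist":[0,0,0],"jaw":1},{"slide":[0,-4.8,4],"twist":[0,0,0],"jaw":1},{"slide":[0,-4.8,7],"twist":[0,0,0],"jaw":1},{"slide":[0,-4.8,10],"twist":[0,0,0],"jaw":1},{"slide":[0,-4.8,13],"twist":[0,0,0],"jaw":1}]}}

```text
clock: 5.28
eef_pos: [603.2, 151.4, 117.0]
ee_rot: [-0.031, 2.207, -2.208]
contact_force: [1.1, 0.1, -1.4]
grip_width: 0.712
```

{"method": "jog_arm", "body": {"series": [{"slide":[0,0,3],"twist":[0,0,0],"jaw":1},{"slide":[0,0,6],"twist":[0,0,0],"jaw":1},{"slide":[0,0,9],"twist":[0,0,0],"jaw":1},{"slide":[0,0,12],"twist":[0,0,0],"jaw":1},{"slide":[0,0,15],"twist":[0,0,0],"jaw":1}]}}

```text
clock: 5.7
eef_pos: [607.1, 1.4, 116.7]
ee_rot: [-0.031, 2.208, -2.208]
contact_force: [0.4, 1.2, -1.2]
grip_width: 0.711
```

{"method": "jog_arm", "body": {"series": [{"slide":[-0.1,0,2],"twist":[0,0,0],"jaw":1},{"slide":[-0.1,0,4],"twist":[0,0,0],"jaw":1},{"slide":[-0.1,0,5.5],"twist":[0,0,0],"jaw":1},{"slide":[-0.1,0,5.5],"twist":[0,0,0],"jaw":1},{"slide":[-0.1,0,5.5],"twist":[0,0,0],"jaw":1}]}}

```text
clock: 6.12
eef_pos: [609.7, -52.8, 116.6]
ee_rot: [-0.029, 2.209, -2.209]
contact_force: [-0.3, 0.1, -2.2]
grip_width: 0.712
```

```bash
python3 -c "
from h import *
goto([612.8,-54,90],91.5)"
```

```text
t 6.12 tcp [609.7 -52.8 116.6] F [-0.34  0.14 -2.21] grip 0.712 jawhead -88.54 tilt [ 0.001 -1.    -0.   ]
 slide cm [-0.31  2.66  0.13]
 twist deg [ 0.01 -0.04  0.07]
```

{"method": "jog_arm", "body": {"series": [{"slide":[-0.3,1.5,0.13],"twist":[0,0,0],"jaw":1},{"slide":[-0.3,3,0.13],"twist":[0,0,0],"jaw":1},{"slide":[-0.3,4,0.13],"twist":[0,0,0],"jaw":1},{"slide":[-0.3,4.2,0.13],"twist":[0,0,0],"jaw":1},{"slide":[-0.3,4.2,0.13],"twist":[0,0,0],"jaw":1}]}}

```text
clock: 6.53
eef_pos: [612.5, -52.3, 74.0]
ee_rot: [-0.034, 2.209, -2.207]
contact_force: [-1.4, -0.2, -1.8]
grip_width: 0.709
```

```bash
python3 - <<'E'
from h import *
goto([612.8,-54,70],91.5)
im=look('wrist');s=look('scene');t=look('top')
u,v=proj(s,[611,-54,60]).astype(int)
cv2.imwrite('pics/m7.png',np.hstack([im['frame'][100:400,140:480],cv2.resize(s['frame'][v-40:v+35,u-50:u+50],None,fx=4,fy=4)])[:,:,::-1])
E
```

```text
t 6.53 tcp [612.5 -52.3  74. ] F [-1.41 -0.23 -1.78] grip 0.709 jawhead -88.36 tilt [ 0.002 -1.    -0.001]
 slide cm [-0.03  0.4   0.17]
 twist deg [0.04 0.14 0.12]
```

View pics/m7.png

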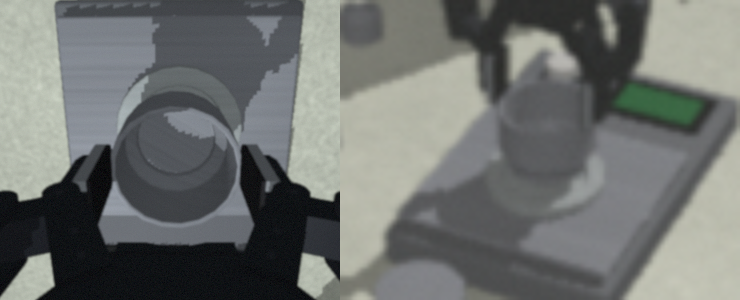

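The bowl hangs upright just above the ring, with rim centre (176,160) against ring centre about (180,130). It is about 2 mm off in y, which I'll correct. That makes 11 views used, so I keep the last one for the end and descend by feel.

{"method": "jog_arm", "body": {"series": [{"slide":[0,0.1,0.17],"twist":[0,0,0],"jaw":1},{"slide":[0,0.2,0.17],"twist":[0,0,0],"jaw":1},{"slide":[0,0.3,0.17],"twist":[0,0,0],"jaw":1},{"slide":[0,0.4,0.17],"twist":[0,0,0],"jaw":1},{"slide":[0,0.4,0.17],"twist":[0,0,0],"jaw":1}]}}

```text
clock: 7.1
eef_pos: [613.1, -55.0, 71.2]
ee_rot: [-0.03, 2.208, -2.208]
contact_force: [-0.0, 0.1, -1.4]
grip_width: 0.713
```

{"method": "jog_arm", "body": {"series": [{"slide":[0,0.05,0],"twist":[0,0,0],"jaw":1},{"slide":[0,0.1,0],"twist":[0,0,0],"jaw":1},{"slide":[0,0.15,0],"twist":[0,0,0],"jaw":1},{"slide":[0,0.15,0],"twist":[0,0,0],"jaw":1}]}}

```text
clock: 7.43
eef_pos: [613.2, -55.0, 69.7]
ee_rot: [-0.03, 2.208, -2.208]
contact_force: [-0.6, 0.6, -1.5]
grip_width: 0.712
```

```bash
python3 -c "
from h import *
goto([612.8,-54,67.5],91.5)"
```

```text
t 7.43 tcp [613.2 -55.   69.7] F [-0.63  0.59 -1.55] grip 0.712 jawhead -88.44 tilt [ 0. -1.  0.]
 slide cm [ 0.03  0.22 -0.1 ]
 twist deg [-0.    0.06  0.01]
```

{"method": "jog_arm", "body": {"series": [{"slide":[0,0.05,-0.1],"twist":[0,0,0],"jaw":1},{"slide":[0,0.1,-0.1],"twist":[0,0,0],"jaw":1},{"slide":[0,0.1,-0.1],"twist":[0,0,0],"jaw":1}]}}

```text
clock: 7.68
eef_pos: [613.1, -53.8, 68.7]
ee_rot: [-0.03, 2.208, -2.208]
contact_force: [-0.7, -0.1, -2.3]
grip_width: 0.711
```

{"method": "jog_arm", "body": {"series": [{"slide":[0,0.05,0],"twist":[0,0,0],"jaw":1},{"slide":[0,0.1,0],"twist":[0,0,0],"jaw":1},{"slide":[0,0.1,0],"twist":[0,0,0],"jaw":1}]}}

```text
clock: 7.93
eef_pos: [613.1, -54.0, 67.7]
ee_rot: [-0.03, 2.208, -2.208]
contact_force: [-1.0, -0.3, -1.6]
grip_width: 0.712
```

{"method": "jog_arm", "body": {"series": [{"slide":[0,0.05,0],"twist":[0,0,0],"jaw":1},{"slide":[0,0.1,0],"twist":[0,0,0],"jaw":1},{"slide":[0,0.1,0],"twist":[0,0,0],"jaw":1}]}}

```text
clock: 8.18
eef_pos: [613.1, -54.0, 66.7]
ee_rot: [-0.03, 2.208, -2.208]
contact_force: [-0.0, -0.2, -1.8]
grip_width: 0.708
```

{"method": "jog_arm", "body": {"series": [{"slide":[0,0.05,0],"twist":[0,0,0],"jaw":1},{"slide":[0,0.1,0],"twist":[0,0,0],"jaw":1},{"slide":[0,0.1,0],"twist":[0,0,0],"jaw":1}]}}

```text
clock: 8.43
eef_pos: [613.1, -54.0, 65.7]
ee_rot: [-0.03, 2.208, -2.208]
contact_force: [-0.3, 0.5, -1.5]
grip_width: 0.712
```

{"method": "jog_arm", "body": {"series": [{"slide":[0,0.05,0],"twist":[0,0,0],"jaw":1},{"slide":[0,0.1,0],"twist":[0,0,0],"jaw":1},{"slide":[0,0.1,0],"twist":[0,0,0],"jaw":1}]}}

```text
clock: 8.68
eef_pos: [613.1, -54.0, 64.7]
ee_rot: [-0.03, 2.208, -2.208]
contact_force: [-0.3, 0.2, -1.4]
grip_width: 0.712
```

{"method": "jog_arm", "body": {"series": [{"slide":[0,0.05,0],"twist":[0,0,0],"jaw":1},{"slide":[0,0.1,0],"twist":[0,0,0],"jaw":1},{"slide":[0,0.1,0],"twist":[0,0,0],"jaw":1}]}}

```text
clock: 8.93
eef_pos: [613.1, -54.0, 63.7]
ee_rot: [-0.03, 2.208, -2.208]
contact_force: [0.6, -0.0, -1.7]
grip_width: 0.71
```

{"method": "jog_arm", "body": {"series": [{"slide":[0,0.05,0],"twist":[0,0,0],"jaw":1},{"slide":[0,0.1,0],"twist":[0,0,0],"jaw":1},{"slide":[0,0.1,0],"twist":[0,0,0],"jaw":1}]}}

```text
clock: 9.18
eef_pos: [613.2, -54.0, 62.7]
ee_rot: [-0.03, 2.208, -2.208]
contact_force: [-0.0, 0.7, -1.3]
grip_width: 0.706
```

{"method": "jog_arm", "body": {"series": [{"slide":[0,0.05,0],"twist":[0,0,0],"jaw":1},{"slide":[0,0.1,0],"twist":[0,0,0],"jaw":1},{"slide":[0,0.1,0],"twist":[0,0,0],"jaw":1}]}}

```text
clock: 9.43
eef_pos: [613.5, -54.0, 62.0]
ee_rot: [-0.029, 2.207, -2.207]
contact_force: [1.0, -0.1, -0.3]
grip_width: 0.706
```

{"method": "jog_arm", "body": {"series": [{"slide":[0,0.05,0],"twist":[0,0,0],"jaw":1},{"slide":[0,0.1,0],"twist":[0,0,0],"jaw":1},{"slide":[0,0.1,0],"twist":[0,0,0],"jaw":1}]}}

```text
clock: 9.68
eef_pos: [613.5, -54.0, 61.0]
ee_rot: [-0.029, 2.207, -2.208]
contact_force: [0.4, -0.1, 2.7]
grip_width: 0.711
```

{"method": "jog_arm", "body": {"series": [{"slide":[-0.1,0,0],"twist":[0,0,0],"jaw":1},{"slide":[-0.2,0,0],"twist":[0,0,0],"jaw":1},{"slide":[-0.3,0,0],"twist":[0,0,0],"jaw":1},{"slide":[-0.3,0,0],"twist":[0,0,0],"jaw":1}]}}

```text
clock: 10.02
eef_pos: [616.0, -53.8, 60.8]
ee_rot: [-0.031, 2.208, -2.208]
contact_force: [-4.1, 0.6, 4.8]
grip_width: 0.712
```

{"method": "jog_arm", "body": {"series": [{"slide":[0.1,0,0],"twist":[0,0,0],"jaw":1},{"slide":[0.2,0,0],"twist":[0,0,0],"jaw":1},{"slide":[0.3,0,0],"twist":[0,0,0],"jaw":1},{"slide":[0.3,0,0],"twist":[0,0,0],"jaw":1}]}}

```text
clock: 10.35
eef_pos: [613.6, -54.0, 61.0]
ee_rot: [-0.029, 2.207, -2.207]
contact_force: [0.6, 0.2, 1.9]
grip_width: 0.712
```

{"method": "jog_arm", "body": {"series": [{"slide":[0.1,0,0],"twist":[0,0,0],"jaw":1},{"slide":[0.2,0,0],"twist":[0,0,0],"jaw":1},{"slide":[0.2,0,0],"twist":[0,0,0],"jaw":1}]}}

```text
clock: 10.6
eef_pos: [611.9, -54.0, 61.3]
ee_rot: [-0.028, 2.207, -2.207]
contact_force: [3.2, 0.4, 2.7]
grip_width: 0.711
```

{"method": "jog_arm", "body": {"series": [{"slide":[0.1,0,0],"twist":[0,0,0],"jaw":1},{"slide":[0.2,0,0],"twist":[0,0,0],"jaw":1},{"slide":[0.2,0,0],"twist":[0,0,0],"jaw":1}]}}

```text
clock: 10.85
eef_pos: [609.8, -54.2, 61.4]
ee_rot: [-0.028, 2.207, -2.207]
contact_force: [5.5, 0.2, 5.2]
grip_width: 0.712
```

{"method": "jog_arm", "body": {"series": [{"slide":[-0.1,0,0],"twist":[0,0,0],"jaw":1},{"slide":[-0.2,0,0],"twist":[0,0,0],"jaw":1},{"slide":[-0.4,0,0],"twist":[0,0,0],"jaw":1},{"slide":[-0.4,0,0],"twist":[0,0,0],"jaw":1}]}}

```text
clock: 11.18
eef_pos: [613.0, -54.0, 60.4]
ee_rot: [-0.031, 2.208, -2.208]
contact_force: [3.9, -0.0, 3.9]
grip_width: 0.711
```

```bash
python3 - <<'E'
from h import *
goto([613.7,-54,61],91.5)
# bowl height check: Hough rim in wrist, and scene-view rim top row
im=look('wrist');s=look('scene','s8.png')
g=cv2.GaussianBlur(cv2.cvtColor(im['frame'],cv2.COLOR_RGB2GRAY),(3,3),0)
print(proj(s,[611,-54,49]),proj(s,[611,-54,95]),proj(s,[611,-54,101]))
cv2.imwrite('pics/w8.png',im['frame'][:,:,::-1])
E
```

```text
t 11.18 tcp [613.  -54.   60.4] F [ 3.87 -0.03  3.92] grip 0.711 jawhead -88.44 tilt [ 0.001 -1.    -0.   ]
 slide cm [-0.07 -0.06  0.  ]
 twist deg [0.   0.06 0.06]
[303.41801982 198.94073201] [303.2468092  184.90880353] [303.22381411 183.0312459 ]
```

{"method": "jog_arm", "body": {"series": [{"slide":[-0.15,0,0],"twist":[0,0,0],"jaw":1},{"slide":[-0.2,0,0],"twist":[0,0,0],"jaw":1},{"slide":[-0.2,0,0],"twist":[0,0,0],"jaw":1}]}}

```text
clock: 11.53
eef_pos: [614.1, -53.9, 60.2]
ee_rot: [-0.033, 2.209, -2.209]
contact_force: [-2.7, 0.3, 3.8]
grip_width: 0.711
```

{"method": "jog_arm", "body": {"series": [{"slide":[-0.1,0,0],"twist":[0,0,0],"jaw":1},{"slide":[-0.1,0.05,0],"twist":[0,0,0],"jaw":1},{"slide":[-0.1,0.05,0],"twist":[0,0,0],"jaw":1}]}}

```text
clock: 11.78
eef_pos: [615.7, -53.8, 60.1]
ee_rot: [-0.031, 2.208, -2.208]
contact_force: [-4.6, 0.7, 4.9]
grip_width: 0.713
```

{"method": "jog_arm", "body": {"series": [{"slide":[0.1,-0.05,0],"twist":[0,0,0],"jaw":1},{"slide":[0.15,-0.05,0],"twist":[0,0,0],"jaw":1},{"slide":[0.15,-0.05,0],"twist":[0,0,0],"jaw":1},{"slide":[0.15,-0.05,0],"twist":[0,0,0],"jaw":1},{"slide":[0.15,-0.05,0],"twist":[0,0,0],"jaw":1}]}}

```text
clock: 12.2
eef_pos: [614.6, -53.9, 60.7]
ee_rot: [-0.03, 2.208, -2.208]
contact_force: [-3.0, 1.0, 4.0]
grip_width: 0.714
```

{"method": "jog_arm", "body": {"series": [{"slide":[0,0,0],"twist":[0,0,0],"jaw":0.3},{"slide":[0,0,0],"twist":[0,0,0],"jaw":-0.4},{"slide":[0,0,0],"twist":[0,0,0],"jaw":-0.5},{"slide":[0,0,0],"twist":[0,0,0],"jaw":-0.8},{"slide":[0,0,0],"twist":[0,0,0],"jaw":-1}]}}

```text
clock: 12.62
eef_pos: [615.0, -53.9, 60.7]
ee_rot: [-0.029, 2.208, -2.207]
contact_force: [-0.1, -0.6, -0.7]
grip_width: 0.991
```

{"method": "jog_arm", "body": {"series": [{"slide":[0,0,0],"twist":[0,0,0],"jaw":-1},{"slide":[0,0,0],"twist":[0,0,0],"jaw":-1}]}}

```text
clock: 12.78
eef_pos: [614.8, -53.9, 60.7]
ee_rot: [-0.03, 2.208, -2.208]
contact_force: [-0.5, -0.3, -0.2]
grip_width: 0.999
```

```bash
python3 - <<'E'
from h import *
goto([613.7,-54,61],91.5)
look('wrist','w9.png');look('scene','s9.png');
E
```

```text
t 12.78 tcp [614.8 -53.9  60.7] F [-0.54 -0.35 -0.23] grip 0.999 jawhead -88.44 tilt [-0. -1. -0.]
 slide cm [ 0.11 -0.03  0.01]
 twist deg [ 0.    0.06 -0.01]
```

{"method": "jog_arm", "body": {"series": [{"slide":[0.1,-1,0],"twist":[0,0,0],"jaw":-1},{"slide":[0.1,-3,0],"twist":[0,0,0],"jaw":-1},{"slide":[0.1,-6,0],"twist":[0,0,0],"jaw":-1},{"slide":[0.1,-10,0],"twist":[0,0,0],"jaw":-1},{"slide":[0.1,-12,0],"twist":[0,0,0],"jaw":-1}]}}

```text
clock: 13.3
eef_pos: [614.9, -53.5, 186.1]
ee_rot: [-0.025, 2.205, -2.206]
contact_force: [0.1, -0.0, 0.4]
grip_width: 1.002
```

{"method": "jog_arm", "body": {"series": [{"slide":[4,0,0],"twist":[0,0,0],"jaw":-1},{"slide":[8,0,2],"twist":[0,0,0],"jaw":0},{"slide":[11,0,4.7],"twist":[0,0,0],"jaw":1},{"slide":[12.7,0,4.8],"twist":[0,0,0],"jaw":1},{"slide":[12.7,0,4.8],"twist":[0,0,0],"jaw":1}]}}

```text
clock: 13.72
eef_pos: [485.0, -107.9, 181.6]
ee_rot: [-0.026, 2.207, -2.213]
contact_force: [0.0, -0.1, 1.1]
grip_width: 0.455
```

```bash
python3 - <<'E'
from h import *
goto([487,-102,75],91.5)
im=look('wrist');s=look('scene');t=look('top')
for n,i,P in(('wrist',im,[611,-54,95]),('top',t,[611,-54,95])):
    u,v=proj(i,P).astype(int);r=int(abs(proj(i,[611,-22,95])-proj(i,P)).max())
    g=cv2.medianBlur(cv2.cvtColor(i['frame'],cv2.COLOR_RGB2GRAY),3)[max(0,v-60):v+60,u-60:u+60]
    c=cv2.HoughCircles(g,cv2.HOUGH_GRADIENT,1,3,param1=80,param2=10,minRadius=int(r*.75),maxRadius=int(r*1.4))
    print(n,u,v,r,None if c is None else (c[0][:4]+[u-60,max(0,v-60),0]).round(1).tolist())
u,v=proj(s,[611,-54,60]).astype(int);a=cv2.resize(s['frame'][v-35:v+30,u-45:u+40],None,fx=4.6,fy=4.6)[:300]
u,v=proj(im,[611,-54,60]).astype(int);print(u,v);v0=max(0,v-90);b=cv2.resize(im['frame'][v0:v0+150,max(0,u-100):u+100],None,fx=2,fy=2)[:299]
h=min(a.shape[0],b.shape[0]);cv2.imwrite('pics/m10.png',np.hstack([a[:h],b[:h]])[:,:,::-1]); np.save('w10.npy',im,allow_pickle=True);cv2.imwrite('pics/s10.png',s['frame'][:,:,::-1])
E
```

```text
t 13.72 tcp [ 485.  -107.9  181.6] F [ 0.03 -0.11  1.12] grip 0.455 jawhead -88.68 tilt [ 0.001 -1.     0.003]
 slide cm [-0.22 10.66 -0.62]
 twist deg [-0.16 -0.18  0.04]
wrist 247 31 43 [[249.5, 30.5, 42.7], [257.5, 48.5, 43.3], [245.5, 35.5, 43.0], [256.5, 44.5, 45.5]]
top 337 193 15 [[335.5, 195.5, 18.2], [343.5, 181.5, 14.7], [347.5, 180.5, 20.4], [339.5, 196.5, 14.9]]
256 42
```

View pics/m10.png

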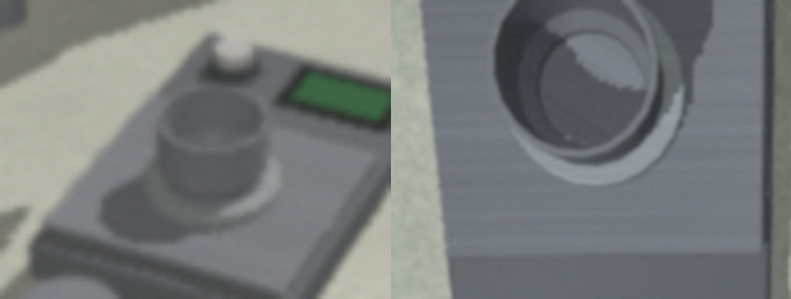

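The left half shows the bowl upright on the ring, its rim centre at scene row 185, matching the seated prediction of 184.9 (unseated would be 183). The right half shows it concentric in the ring. I take it as seated. Next is the key.

{"method": "jog_arm", "body": {"series": [{"slide":[-0.2,2,-0.6],"twist":[0,-0.2,0],"jaw":1},{"slide":[-0.2,5,-0.6],"twist":[0,-0.2,0],"jaw":1},{"slide":[-0.2,8,-0.6],"twist":[0,-0.2,0],"jaw":1},{"slide":[-0.2,10.6,-0.6],"twist":[0,-0.2,0],"jaw":1},{"slide":[-0.2,10.6,-0.6],"twist":[0,-0.2,0],"jaw":1}]}}

```text
clock: 14.28
eef_pos: [487.7, -97.6, 70.4]
ee_rot: [-0.043, 2.212, -2.205]
contact_force: [-1.1, 0.8, -0.6]
grip_width: 0.005
```

{"method": "jog_arm", "body": {"series": [{"slide":[0,0,0],"twist":[0,0,0],"jaw":1},{"slide":[0,0,0],"twist":[0,0,0],"jaw":1},{"slide":[0,0,0],"twist":[0,0,0],"jaw":1}]}}

```text
clock: 14.53
eef_pos: [491.5, -99.2, 76.7]
ee_rot: [-0.031, 2.204, -2.205]
contact_force: [-0.3, -0.2, 0.1]
grip_width: 0.003
```

```bash
python3 -c "
from h import *
goto([487,-102,62],91.5)"
```

```text
t 14.53 tcp [491.5 -99.2  76.7] F [-0.32 -0.23  0.11] grip 0.003 jawhead -88.21 tilt [-0.003 -1.     0.001]
 slide cm [0.46 1.47 0.26]
 twist deg [-0.04  0.29 -0.16]
```

{"method": "jog_arm", "body": {"series": [{"slide":[0.2,0.3,0.1],"twist":[0,0.2,0],"jaw":1},{"slide":[0.45,0.7,0.27],"twist":[0,0.2,0],"jaw":1},{"slide":[0.45,1.1,0.27],"twist":[0,0.2,0],"jaw":1},{"slide":[0.45,1.4,0.27],"twist":[0,0.2,0],"jaw":1},{"slide":[0.45,1.4,0.27],"twist":[0,0.2,0],"jaw":1}]}}

```text
clock: 14.95
eef_pos: [485.0, -102.3, 60.2]
ee_rot: [-0.031, 2.208, -2.208]
contact_force: [0.4, -0.6, 0.7]
grip_width: -0.002
```

{"method": "jog_arm", "body": {"series": [{"slide":[0,0.1,0],"twist":[0,0,0],"jaw":1},{"slide":[0,0.2,0],"twist":[0,0,0],"jaw":1},{"slide":[0,0.2,0],"twist":[0,0,0],"jaw":1}]}}

```text
clock: 15.2
eef_pos: [485.5, -102.1, 58.7]
ee_rot: [-0.03, 2.208, -2.208]
contact_force: [-0.2, 0.2, -0.1]
grip_width: -0.0
```

{"method": "jog_arm", "body": {"series": [{"slide":[0,0.1,0],"twist":[0,0,0],"jaw":1},{"slide":[0,0.2,0],"twist":[0,0,0],"jaw":1},{"slide":[0,0.2,0],"twist":[0,0,0],"jaw":1}]}}

```text
clock: 15.45
eef_pos: [485.4, -102.2, 56.6]
ee_rot: [-0.03, 2.208, -2.208]
contact_force: [0.3, -0.2, 0.4]
grip_width: -0.002
```

{"method": "jog_arm", "body": {"series": [{"slide":[0,0.1,0],"twist":[0,0,0],"jaw":1},{"slide":[0,0.2,0],"twist":[0,0,0],"jaw":1},{"slide":[0,0.2,0],"twist":[0,0,0],"jaw":1}]}}

```text
clock: 15.7
eef_pos: [485.3, -102.2, 54.6]
ee_rot: [-0.03, 2.208, -2.208]
contact_force: [-0.0, -0.2, 0.0]
grip_width: -0.001
```

{"method": "jog_arm", "body": {"series": [{"slide":[-0.15,0.05,0],"twist":[0,0,0],"jaw":1},{"slide":[-0.15,0.1,0],"twist":[0,0,0],"jaw":1},{"slide":[-0.15,0.1,0],"twist":[0,0,0],"jaw":1}]}}

```text
clock: 15.95
eef_pos: [487.0, -102.1, 53.7]
ee_rot: [-0.03, 2.208, -2.208]
contact_force: [0.3, 0.1, -0.3]
grip_width: 0.005
```

{"method": "jog_arm", "body": {"series": [{"slide":[0,0.05,0],"twist":[0,0,0],"jaw":1},{"slide":[0,0.1,0],"twist":[0,0,0],"jaw":1},{"slide":[0,0.1,0],"twist":[0,0,0],"jaw":1}]}}

```text
clock: 16.2
eef_pos: [486.9, -102.1, 52.7]
ee_rot: [-0.03, 2.208, -2.208]
contact_force: [0.3, 0.5, 0.4]
grip_width: 0.001
```

{"method": "jog_arm", "body": {"series": [{"slide":[0,0.05,0],"twist":[0,0,0],"jaw":1},{"slide":[0,0.1,0],"twist":[0,0,0],"jaw":1},{"slide":[0,0.1,0],"twist":[0,0,0],"jaw":1}]}}

```text
clock: 16.45
eef_pos: [486.9, -102.2, 51.7]
ee_rot: [-0.03, 2.208, -2.208]
contact_force: [0.1, -0.5, -0.1]
grip_width: -0.002
```

{"method": "jog_arm", "body": {"series": [{"slide":[0,0.05,0],"twist":[0,0,0],"jaw":1},{"slide":[0,0.1,0],"twist":[0,0,0],"jaw":1},{"slide":[0,0.1,0],"twist":[0,0,0],"jaw":1}]}}

```text
clock: 16.7
eef_pos: [486.9, -102.2, 50.7]
ee_rot: [-0.03, 2.208, -2.208]
contact_force: [0.5, -0.4, -0.7]
grip_width: -0.001
```

{"method": "jog_arm", "body": {"series": [{"slide":[0,0.05,0],"twist":[0,0,0],"jaw":1},{"slide":[0,0.1,0],"twist":[0,0,0],"jaw":1},{"slide":[0,0.1,0],"twist":[0,0,0],"jaw":1}]}}

```text
clock: 16.95
eef_pos: [486.9, -102.1, 49.7]
ee_rot: [-0.03, 2.208, -2.208]
contact_force: [-0.8, -0.4, -0.7]
grip_width: 0.003
```

{"method": "jog_arm", "body": {"series": [{"slide":[0,0.05,0],"twist":[0,0,0],"jaw":1},{"slide":[0,0.1,0],"twist":[0,0,0],"jaw":1},{"slide":[0,0.1,0],"twist":[0,0,0],"jaw":1}]}}

```text
clock: 17.2
eef_pos: [486.9, -102.2, 48.7]
ee_rot: [-0.03, 2.208, -2.208]
contact_force: [0.9, -0.9, -0.7]
grip_width: 0.001
```

{"method": "jog_arm", "body": {"series": [{"slide":[0,0.05,0],"twist":[0,0,0],"jaw":1},{"slide":[0,0.1,0],"twist":[0,0,0],"jaw":1},{"slide":[0,0.1,0],"twist":[0,0,0],"jaw":1}]}}

```text
clock: 17.45
eef_pos: [486.9, -102.2, 47.7]
ee_rot: [-0.03, 2.208, -2.208]
contact_force: [-0.7, 0.1, -1.3]
grip_width: 0.004
```

{"method": "jog_arm", "body": {"series": [{"slide":[0,0.05,0],"twist":[0,0,0],"jaw":1},{"slide":[0,0.1,0],"twist":[0,0,0],"jaw":1},{"slide":[0,0.1,0],"twist":[0,0,0],"jaw":1}]}}

```text
clock: 17.7
eef_pos: [486.9, -102.1, 46.7]
ee_rot: [-0.03, 2.208, -2.208]
contact_force: [0.1, 0.2, 0.4]
grip_width: -0.004
```

{"method": "jog_arm", "body": {"series": [{"slide":[0,0.05,0],"twist":[0,0,0],"jaw":1},{"slide":[0,0.1,0],"twist":[0,0,0],"jaw":1},{"slide":[0,0.1,0],"twist":[0,0,0],"jaw":1}]}}

```text
clock: 17.95
eef_pos: [486.9, -102.1, 45.7]
ee_rot: [-0.03, 2.208, -2.208]
contact_force: [0.0, -0.1, -0.2]
grip_width: 0.002
```

```bash
python3 - <<'E'
from h import *
goto([487,-102,62],91.5)
# white key in scene & top
for n in('scene','top'):
    i=look(n,n+'11.png');u,v=proj(i,[487,-102,50]);u=int(u);v=int(v)
    g=i['frame'].astype(int);sub=g[v-14:v+10,u-12:u+12];m=(sub.min(2)>(150 if n=='scene' else 120))
    ys,xs=np.nonzero(m);print(n,proj(i,[487,-102,47]).round(1),proj(i,[487,-102,59]).round(1),len(xs),(xs.mean()+u-12,ys.mean()+v-14) if len(xs) else None)
E
```

```text
t 17.95 tcp [ 486.9 -102.1   45.7] F [ 0.04 -0.1  -0.16] grip 0.002 jawhead -88.44 tilt [ 0. -1.  0.]
 slide cm [-0.01 -1.63 -0.01]
 twist deg [-0.    0.06  0.  ]
scene [308.3 171.5] [308.3 168.1] 193 (np.float64(308.38860103626945), np.float64(165.3782383419689))
top [357.8 252.1] [358.4 252.4] 0 None
```

```bash
python3 - <<'E'
from h import *
for n in('scene0','scene11'):
    g=cv2.imread(f'pics/{n}.png',0)[140:190,285:335]; print(n)
    for r in range(0,50,2): print(140+r,''.join(' .:-=+*#%@'[min(9,int(x)//22)] for x in g[r]))
i=arm.get_image('scene');print('tip',proj(i,[487,-102,45.7]),proj(i,[487,-102,85]))
print(cv2.imread('pics/scene0.png')[168:174,304:312,1])
E
```

```text
scene0
140 ++++++++++++++++++++++++++++++++++++++++++++++++++
142 ++++++++++++++++++++++++++++++++++++++++++++++++++
144 ++++++++++++++++++++++++++++++++++++++++++++++++++
146 ++++++++++++++++++++++++++++++++++++++++++++++++++
148 ++++++++++++++++++++++++++++++++++++++++++++++++++
150 ++++++++++++++++++++++++++++++++++++++++++++++++++
152 +++++++++++++++++++++++=++++++++++++++++++++++++++
154 +++++++=++++++++++++++++++++++++++++*########*+***
156 ++++++++++++++++++++++++*#########################
158 +++*+*##################################%#########
160 ##############################################%%##
162 ########################%%%#%#%%######%###########
164 ###################%#%%%%%%%%%%%%###%%%####%####%#
166 #####################%%%%%%%%%%%%%%##%%%%%%%####%%
168 %###%#%%%%####%##+=+*##%%%%###%%%%##%%%%%#%#%#%%##
170 %%%#%%%%%%#####*+==+########++**######%%#########%
172 ##%%%%##%####*+=====+**##**+=======+++***#########
174 ###%%%#%%%%#+====--:-=+++==---========----==++**##
176 #######%##*=====--:::::::::---======-:::----:::--=
178 ##%%%###++=======----------========-::------
[... 1235 characters left out ...]
%%%%%#+====-::-=+++==---========----=+++**##
176 %%%%%%%%%#*=====--:::::::::--=======-:::---:::---=
178 %%%%%%%#+=-------===-------========-::------------
180 %%%%#*+=---================+=====-:::-------------
182 %%%#+=-==+===-==========----=++=--::::::----------
184 %#+=--=++===--============---=++======---:::::::--
186 *=----=====----=========-----==+==============--::
188 =----======--============---==+++++++++===========
tip [308.28332288 171.90274859] [308.23465991 160.41501639]
[[114 136 157 175 177 178 177 178]
 [120 153 168 174 176 175 174 174]
 [126 162 174 175 175 174 175 173]
 [111 145 165 169 170 171 171 163]
 [ 91 117 138 150 155 155 149 136]
 [ 78 101 116 126 129 127 126 117]]
```

{"method": "jog_arm", "body": {"series": [{"slide":[0,0.05,0],"twist":[0,0,0],"jaw":1},{"slide":[0,0.1,0],"twist":[0,0,0],"jaw":1},{"slide":[0,0.1,0],"twist":[0,0,0],"jaw":1}]}}

```text
clock: 18.35
eef_pos: [486.9, -102.2, 44.7]
ee_rot: [-0.03, 2.208, -2.208]
contact_force: [-0.6, 0.2, 0.3]
grip_width: 0.001
```

{"method": "jog_arm", "body": {"series": [{"slide":[0,0.05,0],"twist":[0,0,0],"jaw":1},{"slide":[0,0.1,0],"twist":[0,0,0],"jaw":1},{"slide":[0,0.1,0],"twist":[0,0,0],"jaw":1}]}}

```text
clock: 18.6
eef_pos: [486.9, -102.1, 43.7]
ee_rot: [-0.03, 2.208, -2.208]
contact_force: [-0.3, -0.3, 0.4]
grip_width: -0.001
```

```bash
python3 - <<'E'
from h import *
i=look('wrist','w12.png');print('key in wrist (z48,z55), tip:',[proj(i,p).round(1) for p in([487,-102,48],[487,-102,55],[487,-102,44])])
g=cv2.cvtColor(i['frame'],cv2.COLOR_RGB2GRAY)[200:340:5,220:420:3]
for k,r in enumerate(g): print(200+5*k,''.join(' .:-=+*#%@'[min(9,int(x)//22)] for x in r))
E
```

```text
key in wrist (z48,z55), tip: [array([317.6, 239.8]), array([317.7, 244.8]), array([317.6, 237.2])]
200 ...........=++++++++++++++++++++==-------------++++==*++%@@@@@@@@@@
205 ...........-+++++++++++++++++=-:::::---------=+++++==***@@@@@@@@@@@
210 :::::-:....-++++++++++++++=-:::::::::::-----+++++++==***@%%%%@%%@@@
215 ======-....:+++++++++++++--::..:::....:::---+++++++=+***@@@@@@@@@@@
220 ======-....:++++++++++++--::--======-:..::--+++++++=+***@@@@@@@@@@@
225 =======....:+++++++++++=-:--=+****+++=-:.:-++++++++=+**#@@@@@@@@@@@
230 =======.....+++++++++++----*%@@%%*****+-::-=+++++++-+**%@@@@@@@@@@@
235 =++=+==:....+++++++++++---#@@@@@%******+::-=+++++++=+#@@@@@@@@@@@@%
240 +++++++:....-++++++++++--+@%***+=-==+%**=--++++++++-@@@@@@@@%@@@@@@
245 +++++++:....-+++++++++++-+@#---. :---%@@+-=+++++++=-@@@@@%@@@@@@@@@
250 +++++++-....-++++++++++=::+=---. :---=++:=++++++++==@@@@@@@@@@@@@@@
255 +++++++-....-+++++++++:    ----. :---:  . -+++++++=+@@@@@@@@@@@@@@@
260 :::::::.....-+++++++++.. ..----. .----.. .:+++++++=+@@@@@@@@@@@@@@@
265 ..::...:....-++++++++=   ..----. .----. . .=++++++=*@@@@%%@@@
[... 314 characters left out ...]
*=.  ..   .     ..  .  ..   .   :+*#%*..  .      .=#
295     . .   .      .  .  .   ..   .    . . .. .  ..    .          .  
300 .    .  ..         .   .      . . . ...  .     .     . ..    .  .. 
305  . ......... .               . ....     .    .    ..  .    .   .   
310    ........    .      .  .  .  .. ..     ...         .. . .        
315 . ..........   .              ....    . . .    ....  .. .. ........
320 ....::.....   .   . . .   . ....:: .    .  . .  .     ...... . .   
325 ::..:::...      .   .   .   ..:##*..          ..       ........:.  
330 @=..:::...   ..         . .   =@@%:..            ..  . ........#%#=
335 @* .:::..       .   .       . +@@@-.. .. .            . .......#@%%
```

{"method": "jog_arm", "body": {"series": [{"slide":[0,0.05,0],"twist":[0,0,0],"jaw":1},{"slide":[0,0.1,0],"twist":[0,0,0],"jaw":1},{"slide":[0,0.1,0],"twist":[0,0,0],"jaw":1}]}}

```text
clock: 18.9
eef_pos: [486.9, -102.1, 42.7]
ee_rot: [-0.03, 2.208, -2.208]
contact_force: [-0.5, 0.5, 0.1]
grip_width: 0.001
```

{"method": "jog_arm", "body": {"series": [{"slide":[0,0.05,0],"twist":[0,0,0],"jaw":1},{"slide":[0,0.1,0],"twist":[0,0,0],"jaw":1},{"slide":[0,0.1,0],"twist":[0,0,0],"jaw":1}]}}

```text
clock: 19.15
eef_pos: [486.9, -102.2, 41.7]
ee_rot: [-0.03, 2.208, -2.208]
contact_force: [0.6, 0.7, 0.7]
grip_width: -0.0
```

{"method": "jog_arm", "body": {"series": [{"slide":[0,0.05,0],"twist":[0,0,0],"jaw":1},{"slide":[0,0.1,0],"twist":[0,0,0],"jaw":1},{"slide":[0,0.1,0],"twist":[0,0,0],"jaw":1}]}}

```text
clock: 19.4
eef_pos: [486.9, -102.2, 40.7]
ee_rot: [-0.03, 2.208, -2.208]
contact_force: [0.2, 0.3, -0.7]
grip_width: -0.0
```

```bash
python3 - <<'E'
from h import *
i=look('scene')
g=cv2.cvtColor(i['frame'],cv2.COLOR_RGB2GRAY)[150:182,298:322]
for k,r in enumerate(g): print(150+k,' '.join('%3d'%x for x in r))
print([proj(i,[487,-102,z])[1].round(1) for z in(36,40.7,47,53,59,65)])
i=arm.get_image('wrist');print(i['position'],arm.read_state()['eef_pos'])
E
```

```text
150  47  46  46  46  46  45  47  45  46  45  44  46  44  43  47  46  49  61  75  74  58  46  46  44
151  48  47  47  45  47  47  44  48  45  44  46  44  46  45  48  48  51  50  55  50  47  43  44  48
152  68  64  64  56  48  46  46  48  45  47  46  46  47  46  47  50  46  49  45  45  46  46  48  64
153  97  97  98  85  59  46  46  46  44  44  46  48  45  45  47  47  47  44  44  47  42  50  64  88
154 111 112 113 104  83  58  46  46  47  45  46  43  48  44  45  47  45  45  44  46  52  69  91 113
155 111 114 115 113 103  78  53  52  53  48  47  46  45  45  44  46  45  47  47  63  89 117 129 144
156 114 114 113 115 111  87  62  67  71  57  56  51  47  43  46  50  62  78  83 111 145 165 169 172
157 113 113 114 112 108  90  65  78  83  68  78  67  51  46  45  61 101 130 140 161 176 178 179 176
158 113 112 115 114 108  87  65  78  85  72  87  81  58  46  48  71 123 165 173 179 182 181 179 178
159 112 113 114 114 113  98  66  75  83  71  89  86  61  45  47  73 127 172 181 180 180 179 179 180
160 118 130 133 134 134 119  77  73  82  74  89  85  62  47  45  72 125 172 182 179 179 177 179 179

[... 1599 characters left out ...]

177  79  78  75  76  77  75  70  65  63  61  62  58  63  72  78  91 100 106 106 106 106 105  92  66
178  81  81  85  89  92  94  93  86  79  80  81  78  81  85  93 100 106 105 106 107 104  95  76  54
179  96 101  99  96  94  94  92  94  92  96 100 102 104 106 106 106 106 107 105 105  97  77  56  51
180  96  92  92  94  92  91  93  91  92  92  95  94  98 105 113 110 107 105 105 101  84  56  48  59
181  88  90  88  92  91  89  92  90  91  91  90  91  89  93 101 110 115 110 103  91  66  48  50  57
[np.float64(174.7), np.float64(173.3), np.float64(171.5), np.float64(169.8), np.float64(168.1), np.float64(166.3)]
[554.34455686 -99.1416604  209.91561544] [ 486.92773977 -102.14093316   40.76925244]
```

{"method": "jog_arm", "body": {"series": [{"slide":[0,0.05,0],"twist":[0,0,0],"jaw":1},{"slide":[0,0.1,0],"twist":[0,0,0],"jaw":1},{"slide":[0,0.1,0],"twist":[0,0,0],"jaw":1}]}}

```text
clock: 19.75
eef_pos: [486.9, -102.1, 39.7]
ee_rot: [-0.03, 2.208, -2.208]
contact_force: [-0.1, -0.2, -0.4]
grip_width: -0.003
```

{"method": "jog_arm", "body": {"series": [{"slide":[0,0.05,0],"twist":[0,0,0],"jaw":1},{"slide":[0,0.1,0],"twist":[0,0,0],"jaw":1},{"slide":[0,0.1,0],"twist":[0,0,0],"jaw":1}]}}

```text
clock: 20.0
eef_pos: [486.9, -102.1, 38.7]
ee_rot: [-0.03, 2.208, -2.208]
contact_force: [0.1, 0.3, 0.7]
grip_width: -0.002
```

{"method": "jog_arm", "body": {"series": [{"slide":[0,0.05,0],"twist":[0,0,0],"jaw":1},{"slide":[0,0.1,0],"twist":[0,0,0],"jaw":1},{"slide":[0,0.1,0],"twist":[0,0,0],"jaw":1}]}}

```text
clock: 20.25
eef_pos: [486.9, -102.2, 37.7]
ee_rot: [-0.03, 2.208, -2.208]
contact_force: [-0.9, 0.2, -0.4]
grip_width: 0.003
```

{"method": "jog_arm", "body": {"series": [{"slide":[0,0.05,0],"twist":[0,0,0],"jaw":1},{"slide":[0,0.1,0],"twist":[0,0,0],"jaw":1},{"slide":[0,0.1,0],"twist":[0,0,0],"jaw":1}]}}

```text
clock: 20.5
eef_pos: [486.9, -102.2, 36.7]
ee_rot: [-0.03, 2.208, -2.208]
contact_force: [0.3, 0.4, 0.2]
grip_width: 0.004
```

{"method": "jog_arm", "body": {"series": [{"slide":[0,0.05,0],"twist":[0,0,0],"jaw":1},{"slide":[0,0.1,0],"twist":[0,0,0],"jaw":1},{"slide":[0,0.1,0],"twist":[0,0,0],"jaw":1}]}}

```text
clock: 20.75
eef_pos: [486.9, -102.1, 35.7]
ee_rot: [-0.03, 2.208, -2.208]
contact_force: [0.1, -0.4, -0.3]
grip_width: 0.002
```

{"method": "jog_arm", "body": {"series": [{"slide":[0,0.05,0],"twist":[0,0,0],"jaw":1},{"slide":[0,0.1,0],"twist":[0,0,0],"jaw":1},{"slide":[0,0.1,0],"twist":[0,0,0],"jaw":1}]}}

```text
clock: 21.0
eef_pos: [486.9, -102.1, 34.7]
ee_rot: [-0.03, 2.208, -2.208]
contact_force: [0.8, 1.1, -0.7]
grip_width: 0.001
```

```bash
python3 - <<'E'
from h import *
goto(None)
g=cv2.cvtColor(look('scene')['frame'],cv2.COLOR_RGB2GRAY)[160:178,300:320]
for k,r in enumerate(g): print(160+k,' '.join('%3d'%x for x in r))
E
```

```text
t 21.0 tcp [ 486.9 -102.1   34.7] F [ 0.79  1.12 -0.69] grip 0.001 jawhead -88.44 tilt [ 0. -1.  0.]
160 131 133 131 117  74  71  82  71  88  86  61  47  49  74 124 167 177 181 178 179
161 171 169 164 132  78  73  83  75  88  87  61  46  45  73 128 171 182 180 180 178
162 179 178 169 134  77  72  84  71  89  86  63  47  48  72 127 173 181 180 179 176
163 177 178 170 134  79  71  80  73  90  85  61  46  45  73 128 173 180 180 177 176
164 176 178 171 140  82  71  82  72  88  86  60  48  48  79 134 173 180 178 178 178
165 177 179 175 155  95  75  80  71  88  85  61  46  56  97 149 177 182 181 182 181
166 180 180 177 159 115  90  82  73  90  85  60  52  83 134 172 181 180 181 182 181
167 179 175 162 141 118 104  88  71  88  87  66  78 125 166 181 181 181 180 178 180
168 178 163 130 113 108 105  92  75  88  91  92 124 161 178 182 182 184 181 179 181
169 165 136 112 105 106 110 102  90  95 100 124 160 167 162 169 173 176 178 181 183
170 135 113 105 105 108 113 115 112 109 107 134 168 162 130 126 135 145 157 168 173
171 112 106 104 101 102 113 118 117 119 120 138 160 150 113 104 109 112 119 127 133
172 106 105 104  96  91 110 119 122 124 129 141 137 127 101  99 105 105 103 105 108
173 105 105  97  78  77 102 116 121 125 127 127 121 109  88  90 103 107 106 106 106
174 103  99  87  64  62  81  98 110 116 114 109  97  83  72  83 100 104 107 106 107
175  95  85  70  58  54  60  72  78  81  80  76  68  65  70  80  97 106 106 105 105
176  79  75  72  60  56  54  55  59  59  60  60  63  67  77  88 101 106 106 108 107
177  74  75  79  74  72  67  61  61  61  61  63  72  78  91 101 105 105 105 107 105
```

{"method": "jog_arm", "body": {"series": [{"slide":[0,0.05,0],"twist":[0,0,0],"jaw":1},{"slide":[0,0.1,0],"twist":[0,0,0],"jaw":1},{"slide":[0,0.1,0],"twist":[0,0,0],"jaw":1}]}}

```text
clock: 21.3
eef_pos: [486.9, -102.2, 33.7]
ee_rot: [-0.03, 2.208, -2.208]
contact_force: [-0.8, -0.3, -0.8]
grip_width: 0.0
```

{"method": "jog_arm", "body": {"series": [{"slide":[0,0.05,0],"twist":[0,0,0],"jaw":1},{"slide":[0,0.1,0],"twist":[0,0,0],"jaw":1},{"slide":[0,0.1,0],"twist":[0,0,0],"jaw":1}]}}

```text
clock: 21.55
eef_pos: [486.9, -102.1, 32.7]
ee_rot: [-0.03, 2.208, -2.208]
contact_force: [0.0, -0.4, 0.9]
grip_width: -0.001
```

{"method": "jog_arm", "body": {"series": [{"slide":[0,0.05,0],"twist":[0,0,0],"jaw":1},{"slide":[0,0.1,0],"twist":[0,0,0],"jaw":1},{"slide":[0,0.1,0],"twist":[0,0,0],"jaw":1}]}}

```text
clock: 21.8
eef_pos: [486.9, -102.2, 31.7]
ee_rot: [-0.03, 2.208, -2.208]
contact_force: [-0.6, 0.0, 0.6]
grip_width: -0.004
```

{"method": "jog_arm", "body": {"series": [{"slide":[0,0.05,0],"twist":[0,0,0],"jaw":1},{"slide":[0,0.1,0],"twist":[0,0,0],"jaw":1},{"slide":[0,0.1,0],"twist":[0,0,0],"jaw":1}]}}

```text
clock: 22.05
eef_pos: [486.9, -102.2, 30.7]
ee_rot: [-0.03, 2.208, -2.208]
contact_force: [0.3, 0.1, -0.5]
grip_width: -0.003
```

{"method": "jog_arm", "body": {"series": [{"slide":[0,0.05,0],"twist":[0,0,0],"jaw":1},{"slide":[0,0.1,0],"twist":[0,0,0],"jaw":1},{"slide":[0,0.1,0],"twist":[0,0,0],"jaw":1}]}}

```text
clock: 22.3
eef_pos: [486.9, -102.2, 29.7]
ee_rot: [-0.03, 2.208, -2.208]
contact_force: [0.6, 0.7, -0.6]
grip_width: 0.001
```

{"method": "jog_arm", "body": {"series": [{"slide":[0,0.05,0],"twist":[0,0,0],"jaw":1},{"slide":[0,0.1,0],"twist":[0,0,0],"jaw":1},{"slide":[0,0.1,0],"twist":[0,0,0],"jaw":1}]}}

```text
clock: 22.55
eef_pos: [486.9, -102.1, 28.7]
ee_rot: [-0.03, 2.208, -2.208]
contact_force: [-0.3, -0.2, -0.1]
grip_width: 0.001
```

```bash
python3 - <<'E'
from h import *
goto(None)
g=cv2.cvtColor(look('scene')['frame'],cv2.COLOR_RGB2GRAY)[158:178,298:320]
for k,r in enumerate(g): print(158+k,' '.join('%3d'%x for x in r))
i=look('wrist');print([proj(i,p).round(1) for p in([487,-102,48],[487,-102,55],[487,-102,29])])
g=cv2.cvtColor(i['frame'],cv2.COLOR_RGB2GRAY)[200:290:3,260:380:2]
for k,r in enumerate(g): print(200+3*k,''.join(' .:-=+*#%@'[min(9,int(x)//22)] for x in r))
E
```

```text
t 22.55 tcp [ 486.9 -102.1   28.7] F [-0.32 -0.18 -0.08] grip 0.001 jawhead -88.44 tilt [ 0. -1.  0.]
158 113 114 114 112  99  65  48  46  45  43  46  44  46  46  44  48  46  46  45  50  76 124
159 111 114 115 115 109  90  57  51  58  52  48  48  44  46  46  45  47  48  54  83 124 164
160 117 128 131 132 132 117  73  64  75  64  60  55  47  45  45  53  75  93 101 132 165 178
161 143 164 170 171 162 133  79  71  82  72  82  76  54  43  47  70 117 154 156 169 180 178
162 170 177 176 177 168 135  78  71  83  73  87  85  59  48  48  74 129 172 180 181 180 177
163 176 176 176 177 169 134  77  71  82  74  88  87  60  48  46  74 128 172 181 179 177 175
164 178 177 176 177 170 134  78  73  82  71  87  87  61  45  46  72 129 173 180 180 180 178
165 178 178 179 177 169 135  78  71  82  70  88  86  62  44  44  74 129 173 182 181 181 181
166 180 179 179 181 170 135  75  71  82  71  88  86  61  45  47  78 133 173 182 183 181 180
167 178 180 179 176 162 125  81  76  82  72  88  83  61  46  56  97 148 177 182 179 180 179
168 179 180 179 162 133 108  91  88  84  71  90  86  60  51  79 130 170 181 18
[... 2161 characters left out ...]
+++. .    ------:   ------:      :++++++++++++++==
260 ++++++++++++=.......------:   ------:......:=+++++++++++++=+
263 ++++++++++++-.... ..------:.  ------:. .....=+++++++++++++=+
266 ++++++++++++:. . . .------:  .:------. ... .-+++++++++++++=*
269 +++++++++++=... ...:------.   :------...   .:++++++++++++==*
272 +++++++++++- ..  . :------.   :------...  ...=+++++++++++==*
275 +++++++++++:. ..  ...:-===:...-===-:... .. ..-+++++++++++==#
278 +++++++++-. . .   .  . .-=:...-=:.... .  .  ..:=+++++++++==#
281 ++++++++-.   .. . .  .  .-:...-:. ... ...  .. ..=++++++++==%
284 +++++++=.. . .......   . :....:..  ........  .. :=+++++++==%
287 ++++++=:.   ... ..     .  ..... ..  .  .  . ..   -=++++++=-:
```

{"method": "jog_arm", "body": {"series": [{"slide":[0,0.05,0],"twist":[0,0,0],"jaw":1},{"slide":[0,0.1,0],"twist":[0,0,0],"jaw":1},{"slide":[0,0.1,0],"twist":[0,0,0],"jaw":1}]}}

```text
clock: 22.9
eef_pos: [487.0, -102.2, 27.8]
ee_rot: [-0.03, 2.208, -2.208]
contact_force: [0.1, 0.2, 1.8]
grip_width: -0.001
```

{"method": "jog_arm", "body": {"series": [{"slide":[0,0.05,0],"twist":[0,0,0],"jaw":1},{"slide":[0,0.1,0],"twist":[0,0,0],"jaw":1},{"slide":[0,0.1,0],"twist":[0,0,0],"jaw":1}]}}

```text
clock: 23.15
eef_pos: [487.0, -102.2, 26.8]
ee_rot: [-0.03, 2.208, -2.208]
contact_force: [0.1, 0.5, 1.6]
grip_width: 0.002
```

{"method": "jog_arm", "body": {"series": [{"slide":[0,0.05,0],"twist":[0,0,0],"jaw":1},{"slide":[0,0.1,0],"twist":[0,0,0],"jaw":1},{"slide":[0,0.1,0],"twist":[0,0,0],"jaw":1}]}}

```text
clock: 23.4
eef_pos: [487.0, -102.2, 25.8]
ee_rot: [-0.03, 2.208, -2.208]
contact_force: [-1.4, -0.7, 3.4]
grip_width: -0.0
```

```bash
python3 - <<'E'
from h import *
goto(None)
i=look('scene');w=look('wrist')
for z in (36,45,50,55,60): print(z,[proj(i,[x,-102,z]).round(1).tolist() for x in(487,498)],[proj(w,[x,-102,z]).round(1).tolist() for x in(487,498)])
E
```

```text
t 23.4 tcp [ 487.  -102.2   25.8] F [-1.45 -0.68  3.4 ] grip -0.0 jawhead -88.44 tilt [-0. -1.  0.]
36 [[308.3, 174.7], [306.6, 176.6]] [[317.6, 244.2], [318.2, 225.0]]
45 [[308.3, 172.1], [306.6, 174.0]] [[317.7, 251.0], [318.4, 231.0]]
50 [[308.3, 170.7], [306.5, 172.6]] [[317.8, 255.2], [318.4, 234.6]]
55 [[308.3, 169.2], [306.5, 171.1]] [[317.9, 259.6], [318.5, 238.4]]
60 [[308.3, 167.8], [306.5, 169.7]] [[317.9, 264.3], [318.6, 242.5]]
```

{"method": "jog_arm", "body": {"series": [{"slide":[0,0.05,0],"twist":[0,0,0],"jaw":1},{"slide":[0,0.1,0],"twist":[0,0,0],"jaw":1},{"slide":[0,0.1,0],"twist":[0,0,0],"jaw":1}]}}

```text
clock: 23.75
eef_pos: [487.1, -102.2, 24.8]
ee_rot: [-0.03, 2.207, -2.208]
contact_force: [-1.4, -0.8, 4.5]
grip_width: 0.001
```

{"method": "jog_arm", "body": {"series": [{"slide":[0,0.05,0],"twist":[0,0,0],"jaw":1},{"slide":[0,0.1,0],"twist":[0,0,0],"jaw":1},{"slide":[0,0.1,0],"twist":[0,0,0],"jaw":1}]}}

```text
clock: 24.0
eef_pos: [487.0, -102.2, 23.8]
ee_rot: [-0.03, 2.208, -2.208]
contact_force: [-0.7, -0.4, 4.8]
grip_width: 0.003
```

{"method": "jog_arm", "body": {"series": [{"slide":[0,0.05,0],"twist":[0,0,0],"jaw":1},{"slide":[0,0.05,0],"twist":[0,0,0],"jaw":1},{"slide":[0,0.05,0],"twist":[0,0,0],"jaw":1}]}}

```text
clock: 24.25
eef_pos: [487.0, -102.2, 23.4]
ee_rot: [-0.03, 2.207, -2.208]
contact_force: [-1.8, -0.6, 5.1]
grip_width: -0.002
```

{"method": "jog_arm", "body": {"series": [{"slide":[0,0.05,0],"twist":[0,0,0],"jaw":1},{"slide":[0,0.05,0],"twist":[0,0,0],"jaw":1},{"slide":[0,0.05,0],"twist":[0,0,0],"jaw":1}]}}

```text
clock: 24.5
eef_pos: [487.0, -102.2, 23.0]
ee_rot: [-0.03, 2.207, -2.208]
contact_force: [-1.7, -0.3, 5.9]
grip_width: 0.001
```

{"method": "jog_arm", "body": {"series": [{"slide":[0,0.05,0],"twist":[0,0,0],"jaw":1},{"slide":[0,0.05,0],"twist":[0,0,0],"jaw":1},{"slide":[0,0.05,0],"twist":[0,0,0],"jaw":1}]}}

```text
clock: 24.75
eef_pos: [487.1, -102.2, 22.8]
ee_rot: [-0.03, 2.207, -2.208]
contact_force: [-3.5, 0.5, 11.1]
grip_width: 0.0
```

{"method": "jog_arm", "body": {"series": [{"slide":[0,0.05,0],"twist":[0,0,0],"jaw":1},{"slide":[0,0.05,0],"twist":[0,0,0],"jaw":1},{"slide":[0,0.05,0],"twist":[0,0,0],"jaw":1}]}}

```text
clock: 25.0
eef_pos: [487.1, -102.2, 22.7]
ee_rot: [-0.03, 2.207, -2.208]
contact_force: [-6.1, 0.6, 17.2]
grip_width: 0.003
```

The firm stop came at TCP z of about 22.9. I'll back off slightly and hold for over two seconds.

{"method": "jog_arm", "body": {"series": [{"slide":[0,-0.05,0],"twist":[0,0,0],"jaw":1},{"slide":[0,-0.05,0],"twist":[0,0,0],"jaw":1},{"slide":[0,-0.05,0],"twist":[0,0,0],"jaw":1},{"slide":[0,-0.05,0],"twist":[0,0,0],"jaw":1},{"slide":[0,-0.05,0],"twist":[0,0,0],"jaw":1}]}}

```text
clock: 25.42
eef_pos: [487.1, -102.2, 22.8]
ee_rot: [-0.03, 2.207, -2.208]
contact_force: [-4.2, 0.8, 12.1]
grip_width: -0.001
```

{"method": "jog_arm", "body": {"series": [{"slide":[0,0,0],"twist":[0,0,0],"jaw":1},{"slide":[0,0,0],"twist":[0,0,0],"jaw":1},{"slide":[0,0,0],"twist":[0,0,0],"jaw":1},{"slide":[0,0,0],"twist":[0,0,0],"jaw":1},{"slide":[0,0,0],"twist":[0,0,0],"jaw":1}]}}

```text
clock: 25.83
eef_pos: [487.1, -102.2, 22.8]
ee_rot: [-0.03, 2.207, -2.208]
contact_force: [-3.8, 0.8, 10.5]
grip_width: -0.002
```

{"method": "jog_arm", "body": {"series": [{"slide":[0,0,0],"twist":[0,0,0],"jaw":1},{"slide":[0,0,0],"twist":[0,0,0],"jaw":1},{"slide":[0,0,0],"twist":[0,0,0],"jaw":1},{"slide":[0,0,0],"twist":[0,0,0],"jaw":1},{"slide":[0,0,0],"twist":[0,0,0],"jaw":1}]}}

```text
clock: 26.25
eef_pos: [487.1, -102.2, 22.8]
ee_rot: [-0.03, 2.207, -2.208]
contact_force: [-3.4, 1.1, 11.4]
grip_width: 0.003
```

{"method": "jog_arm", "body": {"series": [{"slide":[0,0,0],"twist":[0,0,0],"jaw":1},{"slide":[0,0,0],"twist":[0,0,0],"jaw":1},{"slide":[0,0,0],"twist":[0,0,0],"jaw":1},{"slide":[0,0,0],"twist":[0,0,0],"jaw":1},{"slide":[0,0,0],"twist":[0,0,0],"jaw":1}]}}

```text
clock: 26.67
eef_pos: [487.1, -102.2, 22.8]
ee_rot: [-0.03, 2.207, -2.208]
contact_force: [-3.6, 1.2, 11.2]
grip_width: 0.001
```

{"method": "jog_arm", "body": {"series": [{"slide":[0,0,0],"twist":[0,0,0],"jaw":1},{"slide":[0,0,0],"twist":[0,0,0],"jaw":1},{"slide":[0,0,0],"twist":[0,0,0],"jaw":1},{"slide":[0,0,0],"twist":[0,0,0],"jaw":1},{"slide":[0,0,0],"twist":[0,0,0],"jaw":1}]}}

```text
clock: 27.08
eef_pos: [487.1, -102.2, 22.8]
ee_rot: [-0.03, 2.207, -2.208]
contact_force: [-3.8, 0.0, 11.5]
grip_width: 0.0
```

{"method": "jog_arm", "body": {"series": [{"slide":[0,0,0],"twist":[0,0,0],"jaw":1},{"slide":[0,0,0],"twist":[0,0,0],"jaw":1},{"slide":[0,0,0],"twist":[0,0,0],"jaw":1},{"slide":[0,0,0],"twist":[0,0,0],"jaw":1},{"slide":[0,0,0],"twist":[0,0,0],"jaw":1}]}}

```text
clock: 27.5
eef_pos: [487.1, -102.2, 22.8]
ee_rot: [-0.03, 2.207, -2.208]
contact_force: [-4.0, -0.4, 11.1]
grip_width: -0.001
```

{"method": "jog_arm", "body": {"series": [{"slide":[0,0,0],"twist":[0,0,0],"jaw":1},{"slide":[0,0,0],"twist":[0,0,0],"jaw":1},{"slide":[0,0,0],"twist":[0,0,0],"jaw":1},{"slide":[0,0,0],"twist":[0,0,0],"jaw":1},{"slide":[0,0,0],"twist":[0,0,0],"jaw":1}]}}

```text
clock: 27.92
eef_pos: [487.1, -102.2, 22.8]
ee_rot: [-0.03, 2.207, -2.208]
contact_force: [-3.1, 0.4, 10.9]
grip_width: -0.002
```

{"method": "jog_arm", "body": {"series": [{"slide":[0,-0.3,0],"twist":[0,0,0],"jaw":1},{"slide":[0,-1,0],"twist":[0,0,0],"jaw":1},{"slide":[0,-3,0],"twist":[0,0,0],"jaw":1},{"slide":[0,-7,0],"twist":[0,0,0],"jaw":1},{"slide":[0,-11,0],"twist":[0,0,0],"jaw":1}]}}

```text
clock: 28.33
eef_pos: [485.5, -101.6, 132.7]
ee_rot: [-0.034, 2.211, -2.207]
contact_force: [1.9, 0.4, 0.2]
grip_width: 0.001
```

{"method": "jog_arm", "body": {"series": [{"slide":[0,-1,-1],"twist":[0,0,0],"jaw":1},{"slide":[0,-2,-4],"twist":[0,0,0],"jaw":1},{"slide":[0,-2,-7],"twist":[0,0,0],"jaw":1},{"slide":[0,-2,-10],"twist":[0,0,0],"jaw":0.5},{"slide":[0,-2,-13],"twist":[0,0,0],"jaw":-0.5}]}}

```text
clock: 28.75
eef_pos: [483.1, 29.1, 152.6]
ee_rot: [-0.029, 2.207, -2.208]
contact_force: [0.6, -0.5, -0.7]
grip_width: 0.269
```

{"method": "jog_arm", "body": {"series": [{"slide":[0.3,0,-3],"twist":[0,0,0],"jaw":-1},{"slide":[0.6,0,-6],"twist":[0,0,0],"jaw":-1},{"slide":[0.9,0,-9],"twist":[0,0,0],"jaw":-1},{"slide":[1,0,-12],"twist":[0,0,0],"jaw":-1},{"slide":[1,0,-15],"twist":[0,0,0],"jaw":-1}]}}

```text
clock: 29.17
eef_pos: [468.7, 178.8, 152.4]
ee_rot: [-0.03, 2.207, -2.208]
contact_force: [0.1, 0.2, 0.8]
grip_width: 0.976
```

{"method": "jog_arm", "body": {"series": [{"slide":[0,0,-2.5],"twist":[0,0,0],"jaw":-1},{"slide":[0,0,-5],"twist":[0,0,0],"jaw":-1},{"slide":[0,0,-7],"twist":[0,0,0],"jaw":-1},{"slide":[0,0,-8.2],"twist":[0,0,0],"jaw":-1},{"slide":[0,0,-8.7],"twist":[0,0,0],"jaw":-1}]}}

```text
clock: 29.58
eef_pos: [466.0, 266.7, 152.2]
ee_rot: [-0.034, 2.208, -2.206]
contact_force: [-0.4, 0.1, 0.1]
grip_width: 1.001
```

{"method": "jog_arm", "body": {"series": [{"slide":[0,0,0],"twist":[0,0,0],"jaw":-1},{"slide":[0,0,0],"twist":[0,0,0],"jaw":-1}]}}

```text
clock: 29.75
eef_pos: [467.0, 263.8, 152.1]
ee_rot: [-0.03, 2.207, -2.209]
contact_force: [-0.2, -0.9, -0.4]
grip_width: 1.005
```

```bash
python3 - <<'E'
from h import *
goto([473.5,265,27],91.5)
i=look('wrist','w13.png');print([proj(i,p).round(1) for p in([473,265,82],[473,265,5],[473,254,82],[462,265,82])])
g=i['frame'].astype(int);u,v=proj(i,[473,265,60]).astype(int)
s=cv2.cvtColor(i['frame'],cv2.COLOR_RGB2GRAY)[v-70:v+70:3,u-80:u+80:2]
for k,r in enumerate(s): print(v-70+3*k,''.join(' .:-=+*#%@'[min(9,int(x)//22)] for x in r))
print('col0',u-80)
E
```

```text
t 29.75 tcp [467.  263.8 152.1] F [-0.22 -0.85 -0.37] grip 1.005 jawhead -88.45 tilt [ 0.    -1.     0.001]
 slide cm [-0.66 12.51 -0.11]
 twist deg [-0.03  0.05  0.02]
[array([315.9, 196.5]), array([315.8, 177.6]), array([329.9, 196.9]), array([315.5, 210. ])]
120 *+***++****************+++****++*+++++*******+***+**+=---=-----=+*******++***+++
123 **********+**********************+********+******+*+===---------+*+******++*++++
126 *************************************+++***********+====-----=-=++****+****+*+++
129 *********************+**************+++***********+=---=-------=++****+++***++**
132 *********************************+**+************+=-----------=+****+++********+
135 **+*********************************************+=---==----===**++*++*+*****++**
138 +*++**************+****************************+=====-=----=+**++****+++++**++++
141 +**+***********************************++*****+==-=====-=--=+*************+**++*
144 *********************+*********+**************+====---==--=+**************+***++
147 *********+*********+******++************+****+-==-==----==+******+***
[... 2465 characters left out ...]
*++****++**
237 +++++++**+**+++*++**++**+*********+***+*++***************+****++**++*+***+**++++
240 ++*********++*++**+++***++***+++*++***+****************+********+**+***+***++++*
243 **+****++++++******++***+***+++****************************************+**++****
246 +*+**+*************+*++++++*+++***+*********+++***++**************+++++*+++*****
249 +++++++*********+**++*+++*********++********+*********************+*****+++++***
252 *+++++*****+++++****+*+**++++**++*****+***+***++***********++***********+++++++*
255 **+++*****+++*****++*************+****************************++****+****++*+**+
258 +**+*+++***+*******+++*****************++**++****************+*+++*+++**+++***++
col0 235
```

The nozzle barrel appears at columns 303–328, with the disc centre near row 202, which puts it at about (468.5, 264), almost directly under the tool.

{"method": "jog_arm", "body": {"series": [{"slide":[-0.15,2,0],"twist":[0,0,0],"jaw":-1},{"slide":[-0.15,5,0],"twist":[0,0,0],"jaw":-1},{"slide":[-0.15,7.5,0],"twist":[0,0,0],"jaw":-1},{"slide":[-0.15,8.5,0],"twist":[0,0,0],"jaw":-1},{"slide":[-0.15,9,0],"twist":[0,0,0],"jaw":-1}]}}

```text
clock: 30.22
eef_pos: [468.0, 262.9, 60.9]
ee_rot: [-0.031, 2.208, -2.211]
contact_force: [-1.0, 1.0, 0.5]
grip_width: 1.001
```

{"method": "jog_arm", "body": {"series": [{"slide":[0,1,0],"twist":[0,0,0],"jaw":-1},{"slide":[0,2,0],"twist":[0,0,0],"jaw":-1},{"slide":[0,3,0],"twist":[0,0,0],"jaw":-1},{"slide":[0,3.5,0],"twist":[0,0,0],"jaw":-1},{"slide":[0,3.5,0],"twist":[0,0,0],"jaw":-1}]}}

```text
clock: 30.63
eef_pos: [468.0, 264.1, 26.3]
ee_rot: [-0.031, 2.208, -2.209]
contact_force: [0.3, 0.1, 0.7]
grip_width: 0.999
```

```bash
python3 - <<'E'
from h import *
goto([468.5,264,27],91.5)
i=look('wrist','w14.png')
s=cv2.cvtColor(i['frame'],cv2.COLOR_RGB2GRAY)[180:320:4,190:450:3]
print([proj(i,p).round(1) for p in([468.5,264,82],[468.5,264,5])])
for k,r in enumerate(s): print(180+4*k,''.join(' .:-=+*#%@'[min(9,int(x)//22)] for x in r))
i=look('scene','s14.png');print([proj(i,[468.5,264,z]).round(1) for z in(0,27,48,65,82)])
u,v=proj(i,[468.5,264,45]).astype(int)
s=cv2.cvtColor(i['frame'],cv2.COLOR_RGB2GRAY)[v-35:v+25,u-32:u+32]
for k,r in enumerate(s): print(v-35+k,''.join(' .:-=+*#%@'[min(9,int(x)//22)] for x in r))
print(u-32)
E
```

```text
t 30.63 tcp [468.  264.1  26.3] F [0.31 0.14 0.69] grip 0.999 jawhead -88.44 tilt [ 0.001 -1.     0.001]
 slide cm [-0.05 -0.07  0.02]
 twist deg [-0.03  0.06  0.07]
[array([319.2, 287.5]), array([317.8, 223.9])]
180 ***********************************************+==========+***#************************
184 **********************************************+==========+*****************************
188 **********************************************+=======+********************************
192 ******************************************+==========+*********************************
196 *****************************************===========+**********************************
200 *******************************#******+====*========***********************************
204 **************************************=:::::::-=====+**********************************
208 *************************************-:----:::::-===+**********************************
212 ************************************:------:::-::-==***********************************
216 ***********************************=------::::::::==***
[... 5892 characters left out ...]
%%%%%%
218 *#%%%%%%%%%%%%%%%%%%%%#*++=========+#%%%%%%%%%%%%%%%%%%%%%%%%%%%
219 *#%%%%%%%%%%%%@%%%%%%**+++++======+*%%%%%%%%%%%%%%%%%%%%%%%%%%%%
220 *%%%%%%%%%%%%%%%*****+++++***++++*#%%%%%%%%%%%%%%%%%%%%%%%%%%%%%
221 #%%%%%%%%%%%%%%*+++++++++*#%%**#%%%%%%%%%%%%%%%%%%%%%%%%%%%%%%%%
222 %%%%%%%%%%%%#**+++++++++*%%%%%%%%%%%%%%%%%%%%%%%%%%%%%%%%%%%%%%%
223 %%%%%%%%%#***++++++++++*%%%%%%%%%%%%%%%%%%%%%%%%%%%%%%%%%%%%%%%%
224 %%%%%%%%#*+++++++++++**#%%%%%%%%%%%%%%%%%%%%%%%%%%%%%%%%%%%%%%%%
225 %%%%%%%%#++++++++++**#%%%%%%%%%%%%%%%%%%%%%%%%%%%%%%%%%%%%%%%%%%
226 %%%%%%%%#*+++++++**#%%%%%%%%%%%%%%%%%%%%%%%%%%%%%%%%%%%%%%%%%%%%
227 %%%%%%%%%***+++**#%%%%%%%%%%%%%***#%%%%%%%%%%%%%%%%%%%%%%%%%%%%%
402
```

In the scene dump the open fingertips sit near row 198, so z is about 63 while the reported TCP z is 26. The true tips are about 24 mm above the reported TCP when shut, consistent with the key contact. Closing here grips the barrel at its middle.

{"method": "jog_arm", "body": {"series": [{"slide":[0.1,0,0],"twist":[0,0,0],"jaw":-0.3},{"slide":[0.1,0,0],"twist":[0,0,0],"jaw":0},{"slide":[0.1,0,0],"twist":[0,0,0],"jaw":0.3},{"slide":[0.1,0,0],"twist":[0,0,0],"jaw":0.5},{"slide":[0.1,0,0],"twist":[0,0,0],"jaw":1}], "grip_force": 30}}

```text
clock: 31.15
eef_pos: [467.6, 264.5, 27.5]
ee_rot: [-0.03, 2.208, -2.208]
contact_force: [0.3, 0.0, 0.1]
grip_width: 0.298
```

{"method": "jog_arm", "body": {"series": [{"slide":[0,0,0],"twist":[0,0,0],"jaw":1},{"slide":[0,0,0],"twist":[0,0,0],"jaw":1},{"slide":[0,0,0],"twist":[0,0,0],"jaw":1},{"slide":[0,0,0],"twist":[0,0,0],"jaw":1},{"slide":[0,0,0],"twist":[0,0,0],"jaw":1}]}}

```text
clock: 31.57
eef_pos: [467.7, 264.4, 27.5]
ee_rot: [-0.03, 2.208, -2.208]
contact_force: [-1.6, -1.0, 3.9]
grip_width: 0.247
```

```bash
python3 - <<'E'
from h import *
goto(None)
i=look('wrist','w15.png')
s=cv2.cvtColor(i['frame'],cv2.COLOR_RGB2GRAY)[190:330:4,230:410:3]
for k,r in enumerate(s): print(190+4*k,''.join(' .:-=+*#%@'[min(9,int(x)//22)] for x in r))
E
```

```text
t 31.57 tcp [467.7 264.4  27.5] F [-1.62 -0.98  3.89] grip 0.247 jawhead -88.45 tilt [-0. -1.  0.]
190 #*###**####*##*###*#####*#*##**+========+########***********
194 ***#####****###*##########*+===========+##***##****#***###**
198 ****#####****############*============*##********###****####
202 #***#####******#####*#**+=-:::::-=====**#*******#####****##*
206 ##***###**#*****##*#****-:----::::-===+*##****#######***###*
210 ##**###**********#*#***:----------:-===*##**#########**#####
214 *###*##****#**###*****=-=----------:-==*#####*#**######****#
218 ***##**##**####*******-====--::-::::-=*#######***###********
222 #*******#***###**####+====-:::::-::--=###*####***###*###*#**
226 ##**######**#####*###+===-::::::::---*#######******###***#**
230 ******###******#***##+===-:::::::----**######********##**###
234 **##****#***#***#*##**===::::::::-==+*#######****#*#**###**#
238 ******************##***=-:::::::::-=**##**###*****#****#****
242 *****************:::.:#-:::::::::::*-.:::+######*##*#**#####
246 ****#***#*##****=::: :+::::::::::::-: :::=##***####*##*#####
250 **********##*---::::  
[... 554 characters left out ...]
****
286 **#**-               -*####*####**##- ..            :***###*
290 *+=:.                =###**##**###*#= ..             .:=+**+
294                      +***********#*** ..                    
298                      *#**#*********** ..                    
302                     .***************#...                    
306                     :***#******######:..                    
310                     -**###*###*######=..                    
314 .                   =##*#**##*###***#=.                     
318 .                 . +*******##*****##*.:                    
322        .          :.+*#**#**#******##*.-                    
326                  .*****#********##**##**.
```

{"method": "jog_arm", "body": {"series": [{"slide":[0,-0.5,0],"twist":[0,0,0],"jaw":1},{"slide":[0,-2,0],"twist":[0,0,0],"jaw":1},{"slide":[0,-5,0],"twist":[0,0,0],"jaw":1},{"slide":[0,-8.5,0],"twist":[0,0,0],"jaw":1},{"slide":[0,-12,0],"twist":[0,0,0],"jaw":1}]}}

```text
clock: 32.03
eef_pos: [466.5, 264.4, 148.3]
ee_rot: [-0.033, 2.208, -2.208]
contact_force: [0.7, 1.5, -1.0]
grip_width: 0.245
```

{"method": "jog_arm", "body": {"series": [{"slide":[-0.5,-1.5,1],"twist":[0,0,0],"jaw":1},{"slide":[-2,-2,4],"twist":[0,0,0],"jaw":1},{"slide":[-3.4,-2,7],"twist":[0,0,0],"jaw":1},{"slide":[-4.8,-2,10],"twist":[0,0,0],"jaw":1},{"slide":[-6.2,-2,13],"twist":[0,0,0],"jaw":1}]}}

```text
clock: 32.45
eef_pos: [533.3, 134.8, 167.5]
ee_rot: [-0.03, 2.207, -2.208]
contact_force: [-0.6, 0.6, -0.7]
grip_width: 0.244
```

{"method": "jog_arm", "body": {"series": [{"slide":[-1.3,0,2.8],"twist":[0,0,0],"jaw":1},{"slide":[-2.6,0,5.6],"twist":[0,0,0],"jaw":1},{"slide":[-3.9,0,8.4],"twist":[0,0,0],"jaw":1},{"slide":[-5,0,10.8],"twist":[0,0,0],"jaw":1},{"slide":[-5.8,0,12.5],"twist":[0,0,0],"jaw":1}]}}

```text
clock: 32.87
eef_pos: [594.9, 9.7, 166.9]
ee_rot: [-0.028, 2.209, -2.21]
contact_force: [0.5, -0.0, -1.7]
grip_width: 0.246
```

```bash
python3 - <<'E'
from h import *
goto([611.8,-54,165],91.5)
E
```

```text
t 32.87 tcp [594.9   9.7 166.9] F [ 0.49 -0.04 -1.67] grip 0.246 jawhead -88.59 tilt [ 0.001 -1.     0.001]
 slide cm [-1.53  0.19  6.41]
 twist deg [-0.03 -0.09  0.04]
```

{"method": "jog_arm", "body": {"series": [{"slide":[-0.5,0,1.8],"twist":[0,0,0],"jaw":1},{"slide":[-1,0,3.6],"twist":[0,0,0],"jaw":1},{"slide":[-1.4,0,5.2],"twist":[0,0,0],"jaw":1},{"slide":[-1.5,0,6.2],"twist":[0,0,0],"jaw":1},{"slide":[-1.5,0,6.3],"twist":[0,0,0],"jaw":1}]}}

```text
clock: 33.28
eef_pos: [611.0, -52.2, 166.9]
ee_rot: [-0.028, 2.209, -2.21]
contact_force: [0.5, -0.6, -0.9]
grip_width: 0.245
```

{"method": "jog_arm", "body": {"series": [{"slide":[0,0,0],"twist":[0,0,0],"jaw":1},{"slide":[0,0,0],"twist":[0,0,0],"jaw":1},{"slide":[0,0,0],"twist":[0,0,0],"jaw":1}]}}

```text
clock: 33.53
eef_pos: [610.8, -48.1, 167.5]
ee_rot: [-0.032, 2.207, -2.206]
contact_force: [0.6, 0.6, -1.0]
grip_width: 0.239
```

```bash
python3 - <<'E'
from h import *
goto([611.8,-54,165],91.5)
i=look('wrist','w16.png')
s=cv2.cvtColor(i['frame'],cv2.COLOR_RGB2GRAY)[130:300:4,220:420:3]
print('bowl c',proj(i,[611,-54,95]).round(1),'L,R',proj(i,[611,-22,95]).round(1),proj(i,[611,-86,95]).round(1),'far/near',proj(i,[643,-54,95]).round(1),proj(i,[579,-54,95]).round(1),'nozzle base',proj(i,[611,-54,137]))
for k,r in enumerate(s): print(130+4*k,''.join(' .:-=+*#%@'[min(9,int(x)//22)] for x in r))
E
```

```text
t 33.53 tcp [610.8 -48.1 167.5] F [ 0.64  0.62 -1.02] grip 0.239 jawhead -88.32 tilt [-0. -1. -0.]
 slide cm [-0.08  0.25  0.59]
 twist deg [ 0.02  0.18 -0.  ]
bowl c [324.7 203.2] L,R [284.4 202.1] [364.9 204.3] far/near [326.2 163.1] [323.3 240.7] nozzle base [326.39110638 220.16342333]
130 ####%#+++++++++++++++++++++++++++=-----------------=++++++++++-+###
134 ######++++++++++++++++++++++++++=-------------------++++++++++-+###
138 ######*+++++++++++++++++++++++++--------------------=+++++++++-+*##
142 ######*++++++++++++++++++++++++----------------------+++++++++=+###
146 #%%#%%*=+++++++++++++++++++++=-----------------------++++++++===###
150 ###%%%#++++++++++++++++++++=---========--------------=+++++++==+###
154 %#%%%##=+++++++++++++++++=-=+=============-----------=+++++++==+###
158 %##%%##=++++++++++++++++==**================---------=+++++++==*%%%
162 #####%#=+++++++++++++++=+**+==--::::::--=====--------++++++++-=*###
166 %%#%%%#=+++++++++++++++***+-::-=++=----::-====------=++++++++-+*#%#
170 %%%%%#%=++++++++++++++****--=+++++++++=-----===----=+++++++++-+####
174 #%%%%##=++++++
[... 1561 characters left out ...]
####
262 %%##%##%#+==+-    ::--. .::::::--:::::::  :-:-:    ==========######
266 ######%%%+++=:   .:--:  .::-========-:::. .:-::    :========+%%####
270 #%%#%####+==-    :::-:  ::=++=+=======-:.  ::--.    ========+##%###
274 ##%%%####*==.    .:--:  .==============:: .==-:. .. :=======*%%#%%#
278 %#%%%####+:         -:   ==============:...+=.        :=====*######
282 #%###%%##.    ..    ::   :::-::::::-:==-  .+:          .====*###*+=
286  +%%####+                .. . .. . .:=== ..       .     -=-=###-   
290  -##*+-.                .:::::::::..:=== ..              ..-*##.   
294   .                   . .---------..:===...                        
298                         :---------..:===...
```

{"method": "jog_arm", "body": {"series": [{"slide":[-0.1,0,0.3],"twist":[0,0,0],"jaw":1},{"slide":[-0.1,0,0.53],"twist":[0,0.2,0],"jaw":1},{"slide":[-0.1,0.5,0.53],"twist":[0,0.2,0],"jaw":1},{"slide":[-0.1,2,0.53],"twist":[0,0.2,0],"jaw":1},{"slide":[-0.1,3,0.53],"twist":[0,0.2,0],"jaw":1}]}}

```text
clock: 34.0
eef_pos: [612.0, -55.1, 136.2]
ee_rot: [-0.026, 2.21, -2.21]
contact_force: [-0.3, -1.0, -1.5]
grip_width: 0.248
```

{"method": "jog_arm", "body": {"series": [{"slide":[0,0,0],"twist":[0,0,0],"jaw":1},{"slide":[0,0,0],"twist":[0,0,0],"jaw":1}]}}

```text
clock: 34.17
eef_pos: [611.7, -55.1, 136.6]
ee_rot: [-0.028, 2.21, -2.21]
contact_force: [0.4, -0.6, -0.7]
grip_width: 0.247
```

```bash
python3 - <<'E'
from h import *
goto([612,-53.5,88],91.5)
E
```

```text
t 34.17 tcp [611.7 -55.1 136.6] F [ 0.43 -0.6  -0.67] grip 0.247 jawhead -88.64 tilt [ 0.001 -1.    -0.   ]
 slide cm [-0.04  4.86 -0.15]
 twist deg [ 0.01 -0.14  0.08]
```

{"method": "jog_arm", "body": {"series": [{"slide":[0,0.5,-0.12],"twist":[0,0,0],"jaw":1},{"slide":[0,1.5,-0.12],"twist":[0,0,0],"jaw":1},{"slide":[0,2.5,-0.12],"twist":[0,0,0],"jaw":1},{"slide":[0,3.3,-0.12],"twist":[0,0,0],"jaw":1},{"slide":[0,3.8,-0.12],"twist":[0,0,0],"jaw":1}]}}

```text
clock: 34.58
eef_pos: [611.5, -53.9, 97.6]
ee_rot: [-0.028, 2.21, -2.21]
contact_force: [0.5, 0.5, -0.6]
grip_width: 0.244
```

{"method": "jog_arm", "body": {"series": [{"slide":[0,0.3,0],"twist":[0,0,0],"jaw":1},{"slide":[0,0.6,0],"twist":[0,0,0],"jaw":1},{"slide":[0,0.9,0],"twist":[0,0,0],"jaw":1},{"slide":[0,1,0],"twist":[0,0,0],"jaw":1},{"slide":[0,1,0],"twist":[0,0,0],"jaw":1}]}}

```text
clock: 35.0
eef_pos: [612.2, -53.8, 89.2]
ee_rot: [-0.026, 2.209, -2.21]
contact_force: [-0.6, 0.9, -0.6]
grip_width: 0.243
```

{"method": "jog_arm", "body": {"series": [{"slide":[0,0.1,0],"twist":[0,0,0],"jaw":1},{"slide":[0,0.2,0],"twist":[0,0,0],"jaw":1},{"slide":[0,0.2,0],"twist":[0,0,0],"jaw":1}]}}

```text
clock: 35.25
eef_pos: [612.2, -53.9, 87.3]
ee_rot: [-0.026, 2.209, -2.21]
contact_force: [-0.0, 0.4, -0.8]
grip_width: 0.24
```

{"method": "jog_arm", "body": {"series": [{"slide":[0,0.1,0],"twist":[0,0,0],"jaw":1},{"slide":[0,0.1,0],"twist":[0,0,0],"jaw":1},{"slide":[0,0.1,0],"twist":[0,0,0],"jaw":1}]}}

```text
clock: 35.5
eef_pos: [612.2, -53.8, 86.3]
ee_rot: [-0.026, 2.209, -2.21]
contact_force: [-0.6, 0.1, -0.6]
grip_width: 0.241
```

{"method": "jog_arm", "body": {"series": [{"slide":[0,0.1,0],"twist":[0,0,0],"jaw":1},{"slide":[0,0.2,0],"twist":[0,0,0],"jaw":1},{"slide":[0,0.2,0],"twist":[0,0,0],"jaw":1}]}}

```text
clock: 35.75
eef_pos: [612.0, -53.8, 84.1]
ee_rot: [-0.027, 2.21, -2.21]
contact_force: [0.6, -0.6, -2.8]
grip_width: 0.245
```

{"method": "jog_arm", "body": {"series": [{"slide":[0,0.05,0],"twist":[0,0,0],"jaw":1},{"slide":[0,0.1,0],"twist":[0,0,0],"jaw":1},{"slide":[0,0.1,0],"twist":[0,0,0],"jaw":1}]}}

```text
clock: 36.0
eef_pos: [612.2, -53.8, 83.2]
ee_rot: [-0.026, 2.209, -2.21]
contact_force: [-0.2, -0.7, -1.6]
grip_width: 0.241
```

{"method": "jog_arm", "body": {"series": [{"slide":[0,0.05,0],"twist":[0,0,0],"jaw":1},{"slide":[0,0.1,0],"twist":[0,0,0],"jaw":1},{"slide":[0,0.1,0],"twist":[0,0,0],"jaw":1}]}}

```text
clock: 36.25
eef_pos: [612.1, -53.8, 82.2]
ee_rot: [-0.026, 2.21, -2.21]
contact_force: [-0.9, -0.9, -2.0]
grip_width: 0.243
```

{"method": "jog_arm", "body": {"series": [{"slide":[0,0.05,0],"twist":[0,0,0],"jaw":1},{"slide":[0,0.1,0],"twist":[0,0,0],"jaw":1},{"slide":[0,0.1,0],"twist":[0,0,0],"jaw":1}]}}

```text
clock: 36.5
eef_pos: [612.2, -53.9, 81.2]
ee_rot: [-0.026, 2.209, -2.21]
contact_force: [-0.6, 0.2, -0.6]
grip_width: 0.244
```

{"method": "jog_arm", "body": {"series": [{"slide":[0,0.05,0],"twist":[0,0,0],"jaw":1},{"slide":[0,0.1,0],"twist":[0,0,0],"jaw":1},{"slide":[0,0.1,0],"twist":[0,0,0],"jaw":1}]}}

```text
clock: 36.75
eef_pos: [612.3, -53.8, 80.3]
ee_rot: [-0.026, 2.209, -2.209]
contact_force: [0.6, 0.5, -0.3]
grip_width: 0.237
```

{"method": "jog_arm", "body": {"series": [{"slide":[0,0.05,0],"twist":[0,0,0],"jaw":1},{"slide":[0,0.1,0],"twist":[0,0,0],"jaw":1},{"slide":[0,0.1,0],"twist":[0,0,0],"jaw":1}]}}

```text
clock: 37.0
eef_pos: [612.3, -53.8, 79.4]
ee_rot: [-0.026, 2.209, -2.209]
contact_force: [-1.0, -0.3, 1.3]
grip_width: 0.244
```

Contact came at z of about 80.2, against 80.5 predicted for a fully seated bowl. Releasing.

{"method": "jog_arm", "body": {"series": [{"slide":[0,0.03,0],"twist":[0,0,0],"jaw":1},{"slide":[0,0.03,0],"twist":[0,0,0],"jaw":1},{"slide":[0,0.03,0],"twist":[0,0,0],"jaw":0.4},{"slide":[0,0.03,0],"twist":[0,0,0],"jaw":0.3},{"slide":[0,0.03,0],"twist":[0,0,0],"jaw":0.1}]}}

```text
clock: 37.42
eef_pos: [612.0, -53.9, 78.8]
ee_rot: [-0.027, 2.21, -2.21]
contact_force: [-0.4, -0.2, -1.0]
grip_width: 0.452
```

{"method": "jog_arm", "body": {"series": [{"slide":[0,0,0],"twist":[0,0,0],"jaw":-0.2},{"slide":[0,0,0],"twist":[0,0,0],"jaw":-0.5},{"slide":[0,0,0],"twist":[0,0,0],"jaw":-0.8},{"slide":[0,0,0],"twist":[0,0,0],"jaw":-1},{"slide":[0,0,0],"twist":[0,0,0],"jaw":-1}]}}

```text
clock: 37.83
eef_pos: [612.2, -53.8, 79.0]
ee_rot: [-0.026, 2.209, -2.21]
contact_force: [-0.1, 0.3, 1.0]
grip_width: 1.004
```

{"method": "jog_arm", "body": {"series": [{"slide":[0,-0.5,0],"twist":[0,0,0],"jaw":-1},{"slide":[0,-2,0],"twist":[0,0,0],"jaw":-1},{"slide":[0,-5,0],"twist":[0,0,0],"jaw":-1},{"slide":[0,-8,0],"twist":[0,0,0],"jaw":-1},{"slide":[0,-11,0],"twist":[0,0,0],"jaw":-1}]}}

```text
clock: 38.25
eef_pos: [611.9, -53.7, 190.6]
ee_rot: [-0.027, 2.21, -2.209]
contact_force: [1.4, -0.5, 0.1]
grip_width: 1.0
```

{"method": "jog_arm", "body": {"series": [{"slide":[2,-1,0],"twist":[0,0,0],"jaw":-1},{"slide":[5,-1,0],"twist":[0,0,0],"jaw":-1},{"slide":[8,-1,0],"twist":[0,0,0],"jaw":-1},{"slide":[9,-1,0],"twist":[0,0,0],"jaw":-1},{"slide":[9,-1,0],"twist":[0,0,0],"jaw":-1}]}}

```text
clock: 38.67
eef_pos: [520.6, -56.4, 199.8]
ee_rot: [-0.025, 2.207, -2.212]
contact_force: [0.2, -0.1, 0.9]
grip_width: 1.0
```

```bash
python3 - <<'E'
from h import *
goto(None)
i=look('wrist','w17.png');u,v=proj(i,[611,-54,95]).astype(int)
print('rim c',u,v,'noz top',proj(i,[611,-54,135]).round(1))
v0=max(0,v-60);s=cv2.cvtColor(i['frame'],cv2.COLOR_RGB2GRAY)[v0:v0+130:4,u-80:u+80:3]
for k,r in enumerate(s): print(v0+4*k,''.join(' .:-=+*#%@'[min(9,int(x)//22)] for x in r))
i=look('scene','s17.png');print([proj(i,[611,-54,z]).round(1) for z in(53,95,135)])
u,v=proj(i,[611,-54,90]).astype(int)
s=cv2.cvtColor(i['frame'],cv2.COLOR_RGB2GRAY)[v-30:v+28,u-30:u+30]
for k,r in enumerate(s): print(v-30+k,''.join(' .:-=+*#%@'[min(9,int(x)//22)] for x in r))
print(u-30)
t=look('top');a=cv2.imread('pics/top0.png');d=cv2.absdiff(a,t['frame'][:,:,::-1].copy()).max(2)
for n,p in dict(cone=(419,204),cap=(441,267),dish=(258,122),jar=(332,118),fork=(398,137)).items(): print(n,d[p[1]-10:p[1]+10,p[0]-10:p[0]+10].mean().round(1))
E
```

```text
t 38.67 tcp [520.6 -56.4 199.8] F [ 0.19 -0.11  0.95] grip 1.0 jawhead -88.67 tilt [-0.    -1.     0.002]
rim c 316 86 noz top [316.8  81.2]
26 ==========================--------------------+++++++-
30 =+++=+=+=++++++=+=+==++++=-------------------=+++++++-
34 =+=+=++==+==+++++++++++==-------------------=++++++++-
38 =++++++++++++++++++++++=--------------------=++++++++-
42 =++++++++++++++++++++++----------------------++++++++:
46 =+++++++++++++++++++==---====----------------=+++++++:
50 ====================-=++=--=::---------------=+++++++-
54 =++++==+=+++=+=+===+=-------:::::------------=++++++=-
58 ==+====+===+===+=++-:---=====::::::----------=++++++=-
62 =+++=++=++++=++=+=:::-=======:::::::---------=++++++=-
66 ===============+=::::-=====--::::::::-------=+=+++++=-
70 ==============++-::::::==------::==-:==----=++++++++=-
74 ==+====+=====++=:::::----=-------===--+=---=+=++++++=-
78 ==+++++++++++++-::::---==--------====-==--=+++++++++--
82 ==+++++==+=++++::::---===--------====-==--=+++=+==++--
86 +===+++=+++++++::::----=---------+===--=--++++++++++--
90 *=+++++++++=+++::::---:=----
[... 4158 characters left out ...]

204 +*+++++=-==------=================+++******+++++++++++++++++
205 ++++++==-=------=================+*******++++++++++++++++++=
206 +*+*++===--==-----==============+****+++==+++++++++++++++++=
207 *++++===-=-=-==--=--==========++++++++====++++++++++++++++==
208 ++====-========-==--=-=================++++++++++++++++++===
209 =====--=-=-==---=======-=============+++++++++++++++++++====
210 =======-=-=-----=-=--=---========+++++++++++++++++++++++====
211 --===========-=-=--=-=--==+++++++++++++++++++++++++++++=====
212 ------===================++++++++++++++++++++++++++++++====-
213 ---------====+++++++++++++++++++++++++++++++++++++++++=====-
273
cone 16.9
cap 12.5
dish 7.2
jar 7.1
fork 35.9
```

{"method": "jog_arm", "body": {"series": [{"slide":[0,0,0],"twist":[0,0,0],"jaw":-1},{"slide":[0,0,0],"twist":[0,0,0],"jaw":-1},{"slide":[0,0,0],"twist":[0,0,0],"jaw":-1}]}}

```text
clock: 39.07
eef_pos: [522.7, -55.7, 198.8]
ee_rot: [-0.027, 2.21, -2.209]
contact_force: [-0.2, -0.2, -0.0]
grip_width: 0.999
```

```bash
python3 - <<'E'
from h import *
a=cv2.imread('pics/s17.png');s=look('scene');b=s['frame'][:,:,::-1]
print('bowl/nozzle change',cv2.absdiff(a,b.copy())[165:205,285:325].mean())
o=cv2.imread('pics/scene0.png',0);n=cv2.cvtColor(s['frame'],cv2.COLOR_RGB2GRAY)
# bystanders: position shift by template match
for k,(x,y) in dict(cone=(247,184),cap=(258,160),dish=(339,269),jar=(273,242),fork=(232,227)).items():
    r=cv2.matchTemplate(n[y-26:y+26,x-30:x+30],o[y-18:y+18,x-22:x+22],cv2.TM_CCOEFF_NORMED);_,m,_,l=cv2.minMaxLoc(r);print(k,round(m,2),l[0]-8,l[1]-8)
print(arm.close_job())
E
```

```text
bowl/nozzle change 1.051875
cone 0.6 0 0
cap 0.82 4 7
dish 1.0 0 0
jar 0.92 0 0
fork 0.52 -7 8
the job is handed in; nothing more can be done
None
```

The job is handed in at 39 s of the 72 s allowed, with the bowl on the scale, the scale tared and the nozzle standing in the bowl. No verdict was reported.

- **Bowl:** It touched the ring floor on the first descent, under about 5 N. It then resisted sideways pushes in both directions, and I let go. The nozzle later met the bowl floor at 80.3 mm, where 80.5 mm was expected for a fully seated bowl.
- **Tare key:** I felt for the key and pressed it to its firm stop. The force peaked at about 17 N, then I eased off to about 11 N. It was held down for about 3.2 s, then released and not touched again.
- **Nozzle:** It was set down with about 2 N and released. The last pictures show it upright and still, with the gripper clear and reading about 0 N.

**Checks that disagreed:**
- **Fingertip height:** The fingertips really end about 24 mm above the reported tool point. I worked this out from the key and the pictures. The bowl was therefore gripped nearer its rim than planned, but it stayed upright.
- **Bystanders:** The final picture match put the dish, jar and cone at no shift, though the cone match was weak (0.6). The cap and fork gave poor or shifted matches, 4–7 and 7–8 pixels. I put this down to the arm's shadow having moved, because the arm never went near them, but I did not confirm it by eye.

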